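# Stand the fallen sample bottles on the dial scale and tare it

## Robot

A 7-joint arm with a two-finger parallel gripper is mounted at the origin on the work surface. World frame = base frame: x ahead of the robot, y to its left, z up, the work surface at z = 0. Lengths are in mm, angles in rad, forces in N, time in s.
With the tool pointing down it reaches from about 425 to 925 mm from the base axis. Payload 6.8 kg.
Tool frame: the origin (TCP) lies at the very end of the fingers, on their centre line; the grasp point (between the pads) lies 19 mm behind it; x points along the fingers, y is the direction in which the jaws open and shut, and the axes are right-handed (so a half turn about x gives the same grasp; the last joint's range is limited). The gripper opens to 85 mm and grips with 20 to 120 N. Pads are 22 mm wide; open, the fingers measure 114 mm over their backs; the gripper's body (76 mm by 85 mm) begins 54 mm behind the grasp point. The pads swing forward as they close: fully open they stand 13 mm farther back than shut.
Start: joints at [-1.367, 0.477, 0.022, 1.555, -0.011, 1.109, -0.083], TCP at [207.068, 642.472, 231.308] pointing down, gripper open.
Joint ranges: [-2.96, 2.96], [-0.34, 2.1], [-1.41, 1.46], [0.24, 2.44], [-1.37, 4.51], [0.17, 1.92], [-2.96, 2.96]. Speed limits (rad/s): [2.39, 2.39, 3.14, 3.14, 3.14, 3.14, 3.14].

## Interface

Orientations are given as a unit quaternion [x, y, z, w].
In Python, from workcell import telemetry, viewer, r gives the robot as it stands.
- The arm moves only by the tool apply_moves, never from a script. Its argument "series" is one flat list of numbers, 6 for each row, row after row: the shift along the tool's x, y, z in mm, then the turn, a rotation vector about the tool's x, y, z in degrees. In form: [x, y, z, wx, wy, wz, x, y, z, wx, wy, wz, ...]. A call has 1 to 12 rows; each row shifts and turns the commanded pose from where the row before left it, along the tool's axes as they then stand; what a row does not reach is not made up. A row lasts 1/8 s, in which the tool goes at most 62.5 mm and 10.7 degrees, less where a joint would pass 70% of its speed; a pose out of reach is approached as far as the arm can. A call is refused whole if a number of a shift passes 62.5 or a number of a turn 10.7, either way. A call with a gripper value outside its range is refused whole. "jaw" is the opening, from -1 (shut) to 1 (fully open), set as the call begins (left out, the last holds). The fingers move at their own pace and stop on an object; "force" is the grip in N (left out, the last holds). Time passes only in rows, so rows that do not move let the fingers close. It gives the time, the measured TCP pose, the force and the opening at its end, in the units of the state.
- telemetry.observe(): the state, without advancing time (a new reading comes with each control period).
- viewer.capture(name): name is "scene" or "top" or "wrist"; returns the picture (480x640x3 uint8, red, green, blue); there is no depth.
- viewer.calibration(name): a dict with "mtx" (3x3 intrinsics, pixels), "world_to_cam" (4x4, takes a point from world to camera coordinates). Camera axes: x right, y down, z forward; pixel columns grow to the right and rows downward; lengths in mm; the calibration is good to about 2 mm. A picture is of the moment at which its call begins: read the wrist's pose just before it. calibration takes no time and is no camera call; for the wrist camera it gives the pose at the moment of the call.
- r.close_job(): hands the job in, once; it reports no verdict.
The state is a dict: "clock": time; "joint_pos": joint angles; "qd": joint speeds; "tau": joint torques, N m; "position": TCP position; "tcp_rot": TCP orientation; "contact_force": force on the tool from outside, world axes, zero at the start; "moment": the same for the moment, N m; "gripper_width": finger opening in mm.
Only numpy, scipy, OpenCV 4.12 (cv2) and the standard library are available. Lean on these libraries where they do the work, as an engineer would, in place of code of your own. Each camera call takes 0.05 s, during which the arm holds its last target.

## Task

The square sample bottles have been knocked over on the lab bench. Pick up every one of them and stand it upright on the steel pan of the dial scale, then, with all of them on the pan, turn the ring around the scale's dial until its black zero mark is in line with the pointer's tip, so that the scale reads zero. Let go of everything, and leave the other things on the bench where they are.

Things in the scene. Friction and masses are not known exactly. Their poses are not given: they have to be found in the camera images.
- bottle1: square white sample bottle on its side (3 or 4 are there; None if absent), 0.14-0.27 kg: body 46 x 46 mm, 85 mm tall, then a round grey cap 28 mm across; 108 mm in all. Origin at the centre of the square body, 42.5 mm above the underside (lying: 23 mm above the bench). z runs from underside to cap, x, y square to the sides. At the start the cap points left, at 0.4-1.9 rad from +x
- bottle2: square white sample bottle on its side (3 or 4 are there; None if absent), 0.14-0.27 kg: body 46 x 46 mm, 85 mm tall, then a round grey cap 28 mm across; 108 mm in all. Origin at the centre of the square body, 42.5 mm above the underside (lying: 23 mm above the bench). z runs from underside to cap, x, y square to the sides. At the start the cap points left, at 0.4-1.9 rad from +x
- bottle3: square white sample bottle on its side (3 or 4 are there; None if absent), 0.14-0.27 kg: body 46 x 46 mm, 85 mm tall, then a round grey cap 28 mm across; 108 mm in all. Origin at the centre of the square body, 42.5 mm above the underside (lying: 23 mm above the bench). z runs from underside to cap, x, y square to the sides. At the start the cap points left, at 0.4-1.9 rad from +x
- bottle4: square white sample bottle on its side (3 or 4 are there; None if absent), 0.14-0.27 kg: body 46 x 46 mm, 85 mm tall, then a round grey cap 28 mm across; 108 mm in all. Origin at the centre of the square body, 42.5 mm above the underside (lying: 23 mm above the bench). z runs from underside to cap, x, y square to the sides. At the start the cap points left, at 0.4-1.9 rad from +x
- scale: white bench scale, fixed: flat steel pan and, nearer the robot, a round dial lying level on a pod. Origin on the bench under the pan's centre; x points from dial to pan (away from the robot), y along the pan's long side, z up. Housing 170 (x) by 300 (y) mm and pod (124 mm wide, x from -200 mm) are 55 mm high; dial axis at x = -130 mm, y = 0
- pan_top (a point): centre of the top of the pan: a flat plate without rim, 150 (x) by 330 (y) by 6 mm, on a spring: 73 mm above the bench when empty, sinking 1 mm per newton (about 10 mm per kg). Same axes as the scale; moves with the pan
- pointer (a joint): angle of the dial's black pointer, rad: 0 with an empty pan (pointing along the scale's +x, to the pan), growing clockwise seen from above by 0.25 rad per newton on the pan (about 2.45 rad per kg). Driven by the pan only; it swings while something presses on the pan
- bezel (a joint): angle of the bezel, the 12-sided aluminium ring around the dial, rad, clockwise from above; equal to the pointer's value when the scale reads zero. Turns stiffly (0.06 N m), stays put, range -1.5 to 4.2, starts at -0.8 to 0.4. 62 mm across outside, 52 inside, 26 high, top 82 mm above the bench; gripped across from above, may need several grasps
- zero_mark (a point): inner end of the black zero mark on top of the bezel ring, 25 mm from the dial's axis, 74 mm above the bench
- pointer_tip (a point): tip of the black pointer, 25 mm from the dial's axis, 74 mm above the bench
- jar: bystander: round amber jar with black lid, 52 mm across, 75 mm high, standing. Origin at its underside
- beaker: bystander: empty glass beaker, 72 mm across, 95 mm high, standing. Origin at its underside
- dishes: bystander: stack of clear dishes, 86 mm across, 32 mm high. Origin at its underside
- slidebox: bystander: flat black slide box, 100 x 80 x 32 mm. Origin at its underside
- forceps: bystander: blue plastic forceps, 120 mm long, 6 mm high, lying among the bottles. Origin under its middle
Not all that is in view belongs to the job. What is shaped like the bottle2 but blue, brown or turquoise is not meant.

How it is judged:
By the outcome, as a careful person would: the job done as asked, in the order asked, and still so for the second after the job is handed in, with the robot touching nothing.
Of bottle1, bottle2, bottle3, bottle4 only 3 to 4 are there at a start; the rules pass over those that are not, and their reading is None.
At some moment in a run one of bottle1, bottle2, bottle3, bottle4 may be knocked a few centimetres aside while the robot is not near it.
Once in a run the grip may slacken for a moment while it holds something.
It also fails if it takes over 210 s, if anything falls off the work surface, if the arm or the gripper's body presses on something with over 40 N, if the wrist force passes 120 N, or if a joint passes its speed limit or range.

## Working session

There is one attempt and no reset: what is moved stays moved. The work goes in short steps, Python scripts to look and compute and a tool call to move; the robot and the scene stay as the last step left them, time stands still between calls to the robot, and variables do not carry over. Pictures are saved under pics/ and viewed, and the job is handed in when it is done.

Besides the shell and the picture viewer there is one more tool, called after "Emit:" in YAML: its name, and indented under it one key for each argument. apply_moves: Moves the arm, as the interface text tells. Its arguments: {"type":"object","properties":{"series":{"type":"array","items":{"type":"number"}},"jaw":{"type":"number"},"force":{"type":"number"}},"required":["series"]}

```bash
ls; mkdir -p pics; python3 - <<'E'
from workcell import telemetry, viewer, r
import cv2
s=telemetry.observe()
for k,v in s.items(): print(k,v)
for n in ["scene","top","wrist"]:
    im=viewer.capture(n); cv2.imwrite(f"pics/{n}0.png",im[:,:,::-1])
    c=viewer.calibration(n); print(n,c)
E
```

```text
pics
clock 0.0
joint_pos [-1.36707367  0.47780216  0.02239511  1.55643836 -0.01151003  1.10929399
 -0.08313942]
qd [ 1.03067311e-03 -8.74452102e-05 -6.52843486e-04 -7.81196541e-04
 -1.34290837e-03 -1.74546133e-03  2.44209814e-04]
tau [ 3.60574522e-04 -5.96455085e+01  1.60820302e+00 -2.81197643e+01
  1.24971653e-02  9.41689534e-03 -6.24309948e-06]
position [206.95061878 641.88017278 230.33093302]
tcp_rot [ 0.10918543  0.69857206 -0.11046403  0.69847929]
contact_force [ 0.10926293 -0.19236165  1.11799144]
moment [-0.0050041   0.03342235 -0.01425646]
gripper_width 85.58338676727772
scene {'mtx': array([[597.1798363 ,   0.        , 311.07567837],
       [  0.        , 597.1798363 , 237.63938398],
       [  0.        ,   0.        ,   1.        ]]), 'world_to_cam': array([[-3.62920024e-01,  9.31784912e-01, -8.12003936e-03,
         3.16319439e+02],
       [ 5.35702306e-01,  2.01504193e-01, -8.20011646e-01,
        -1.89149650e+02],
       [-7.62438257e-01, -3.01948570e-01, -5.72289232e-01,
         1.95598690e+03],
       [ 0.00000000e+00,  0.00000000e+00,  0.00000000e+00,
         1.0000
[... 364 characters left out ...]
,
       [ 2.11458224e-01,  2.52673079e-02, -9.77060378e-01,
         8.79926407e+02],
       [ 0.00000000e+00,  0.00000000e+00,  0.00000000e+00,
         1.00000000e+00]])}
wrist {'mtx': array([[389.69725719,   0.        , 324.5946876 ],
       [  0.        , 389.69725719, 233.52015354],
       [  0.        ,   0.        ,   1.        ]]), 'world_to_cam': array([[ 3.06876293e-01,  9.51748412e-01, -1.37870229e-03,
        -6.74361472e+02],
       [ 8.99935530e-01, -2.89697990e-01,  3.25869785e-01,
        -4.27048502e+01],
       [ 3.09746643e-01, -1.01242455e-01, -9.45413657e-01,
         3.79670407e+02],
       [ 0.00000000e+00,  0.00000000e+00,  0.00000000e+00,
         1.00000000e+00]])}
```

View pics/scene0.png

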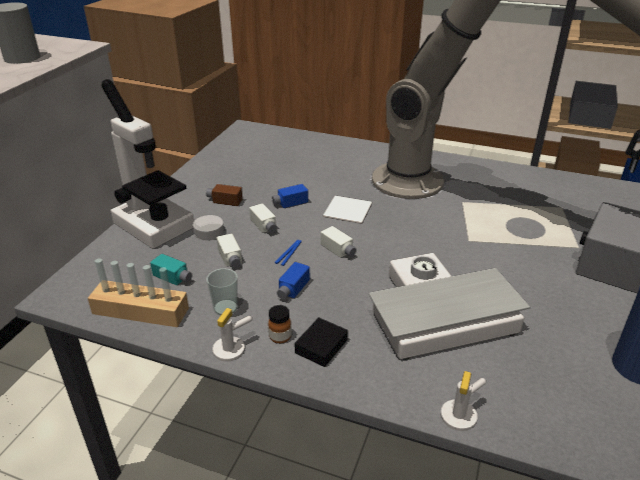

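View pics/top0.png

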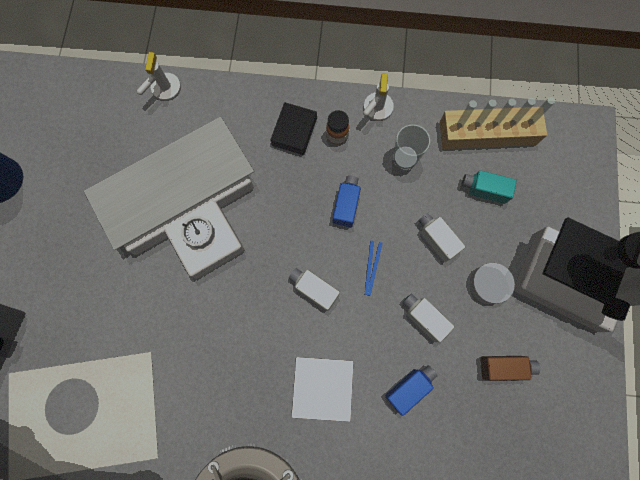

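View pics/wrist0.png

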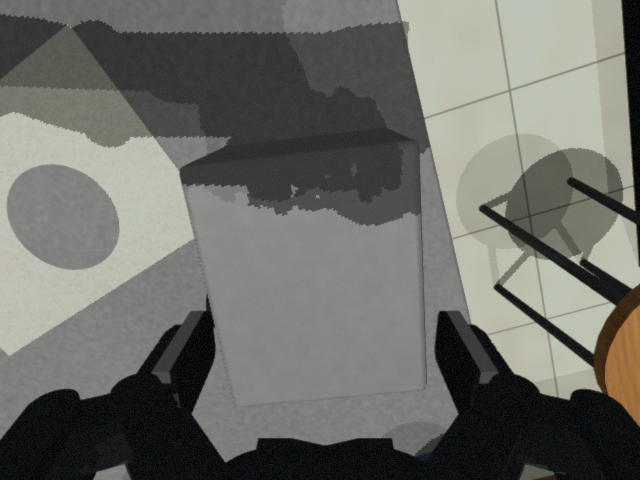

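Candidates for bottles in the top view: white ones at (317,290), (431,318) and (442,238), which match the description. Blue (346,203) and (411,392), brown (508,368) and turquoise (492,187) are not meant, and the white square at (323,389) is a paper. I'll check these in a crop.

```bash
python3 - <<'E'
import cv2
im=cv2.imread("pics/top0.png")
a=cv2.resize(im[210:350,270:480],None,fx=3.8,fy=3.8,interpolation=cv2.INTER_CUBIC);cv2.imwrite("pics/c1.png",a)
a=cv2.resize(im[110:290,75:265],None,fx=3.3,fy=3.3,interpolation=cv2.INTER_CUBIC);cv2.imwrite("pics/c2.png",a)
E
```

```text
(no output)
```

View pics/c1.png

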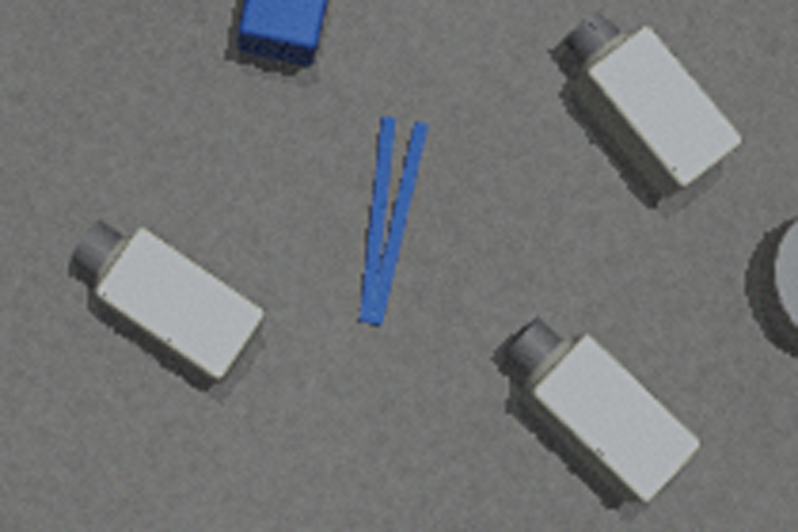

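View pics/c2.png

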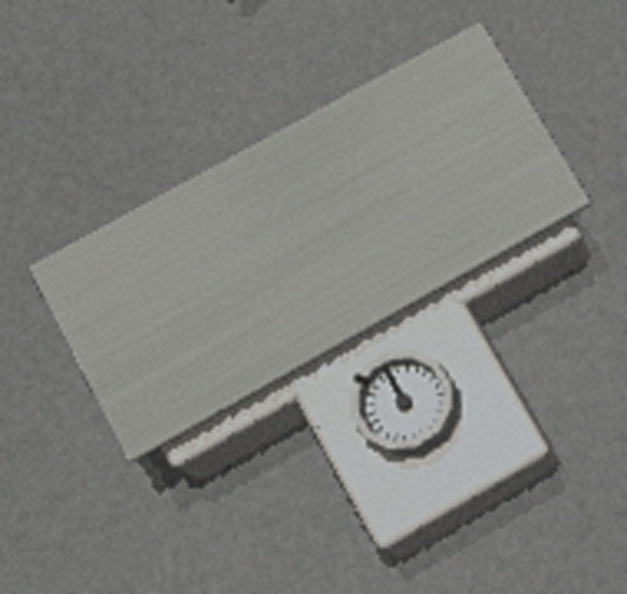

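The close crop shows three white bottles with their caps towards upper left, and the forceps between them. The pan corners, pointer and zero mark at about (184,224) are clear. Next, the poses.

```bash
cat > h.py <<'E'
import numpy as np, cv2
from scipy.spatial.transform import Rotation as R
from workcell import telemetry, viewer, r
def px2w(c,uv,z):
    M=c["mtx"];T=c["world_to_cam"];Rm=T[:3,:3];t=T[:3,3]
    d=Rm.T@np.linalg.inv(M)@np.array([uv[0],uv[1],1.]);o=-Rm.T@t
    return o+d*(z-o[2])/d[2]
def w2px(c,P):
    T=c["world_to_cam"];p=T[:3,:3]@np.asarray(P,float)+T[:3,3];q=c["mtx"]@p;return q[:2]/q[2]
def bottles(im,c,ztop=46,show=False):
    hsv=cv2.cvtColor(im,cv2.COLOR_RGB2HSV)
    m=((hsv[...,2]>150)&(hsv[...,1]<40)).astype(np.uint8)
    n,l,st,ce=cv2.connectedComponentsWithStats(m)
    out=[]
    for i in range(1,n):
        a=st[i,4]
        if a<300 or a>3500: continue
        cnt=cv2.findContours((l==i).astype(np.uint8),cv2.RETR_EXTERNAL,cv2.CHAIN_APPROX_NONE)[0][0][:,0,:]
        W=np.array([px2w(c,p,ztop)[:2] for p in cnt],np.float32)
        (cx,cy),(w,h),ang=cv2.minAreaRect(W)
        if w<h: w,h,ang=h,w,ang+90
        out.append((ce[i].round(),a,round(cx,1),round(cy,1),round(w,1),round(h,1),round(ang%180,1)))
    return out
def st():
    s=telemetry.observe();A=R.from_quat(s["tcp_rot"]).as_matrix()
    print("t",round(s["clock"],2),"p",s["position"].round(1),"w",round(s["gripper_width"],1),"F",s["contact_force"].round(1));print("q",s["joint_pos"].round(3));print("x",A[:,0].round(3),"y",A[:,1].round(3),"z",A[:,2].round(3))
    return s
E
python3 - <<'E'
from h import *
im=cv2.imread("pics/top0.png")[:,:,::-1].copy();c=viewer.calibration("top")
for b in bottles(im,c): print(b)
# pan corners (crop/3.3+offset)
P=[px2w(c,(75+x/3.3,110+y/3.3),73) for x,y in [(32,268),(480,24),(588,205),(135,460)]]
print(np.round(P,1)); print("pan c",np.mean(P,0)); 
d=P[0]-P[1]; print("y dir ang",np.degrees(np.arctan2(d[1],d[0])),np.linalg.norm(d), np.linalg.norm(P[1]-P[2]))
d2=P[1]-P[2];d3=P[0]-P[3];print(np.degrees(np.arctan2(d2[1],d2[0])),np.degrees(np.arctan2(d3[1],d3[0])))
dc=px2w(c,(75+404/3.3,110+403/3.3),74);print("dial",dc)
for n,x,y,z in [("jar",338,118,75),("beaker",413,138,95),("dish",494,283,32),("box",295,124,32),("micro",575,235,0),("bluebot",346,203,30),("fold",372,268,6)]: print(n,px2w(c,(x,y),z).round())
s=st()
print(px2w(c,(248,478),0))
E
```

```text
(array([191.,  62.]), np.int32(676), 933.2, 251.1, 171.0, 36.7, 94.8)
(array([275.,  69.]), np.int32(748), 936.9, 62.8, 194.0, 31.8, 90.0)
(array([358.,  76.]), np.int32(1048), 932.5, -137.1, 194.4, 45.8, 91.1)
(array([447.,  83.]), np.int32(1193), 940.9, -336.7, 194.4, 40.5, 90.0)
(array([532.,  90.]), np.int32(1257), 938.1, -536.6, 195.3, 50.8, 91.1)
(array([629., 177.]), np.int32(979), 755.3, -740.7, 115.2, 47.8, 178.0)
(array([200., 235.]), np.int32(3229), 527.5, 163.2, 297.0, 125.9, 127.1)
(array([628., 217.]), np.int32(564), 653.7, -738.6, 82.0, 42.4, 177.9)
(array([445., 237.]), np.int32(777), 577.3, -349.8, 82.5, 43.1, 42.7)
(array([317., 289.]), np.int32(839), 440.5, -92.5, 82.5, 43.6, 61.3)
(array([432., 320.]), np.int32(878), 403.2, -332.0, 82.2, 42.7, 50.0)
(array([629., 354.]), np.int32(732), 385.2, -726.8, 173.5, 18.2, 0.0)
(array([322., 389.]), np.int32(3497), 246.5, -124.4, 114.2, 113.8, 2.3)
(array([632., 438.]), np.int32(781), 219.2, -726.8, 150.4, 18.1, 0.0)
[[592.5 415.3  73. ]
 [789.5 156.2  73. ]
 [670.9  67.7  73. ]
 [476.2 324.6  73. ]]
pan c [632.24776495 240.96477028  73.        ]
y dir ang 127.23731457503797 325.48526842022414 147.9848903982106
36.730532329912165 37.93809826038549
dial [528.95926523 164.03880913  74.        ]
jar [ 813. -100.   75.]
beaker [ 772. -262.   95.]
dish [ 493. -461.   32.]
box [811.  -3.  32.]
micro [ 624. -649.    0.]
bluebot [ 636. -136.   30.]
fold [ 503. -206.    6.]
t 0.15 p [206.9 642.  230.5] w 85.2 F [-0.8  0.1 -0.5]
q [-1.367  0.478  0.022  1.556 -0.011  1.109 -0.083]
x [-0.    -0.001 -1.   ] y [ 0.307  0.952 -0.001] z [ 0.952 -0.307  0.   ]
[57.16019124  5.32920377  0.        ]
```

```bash
cat >> h.py <<'E'
def rot(x,z):
    x=np.array(x,float);x/=np.linalg.norm(x);z=np.array(z,float);z-=x*(z@x);z/=np.linalg.norm(z)
    return np.stack([x,np.cross(z,x),z],1)
def hd(deg): a=np.radians(deg);return np.array([np.cos(a),np.sin(a),0.])
UP=np.array([0,0,1.])
def pickR(capdeg,tilt):  # option 2: z=-cap ; tool points down and tilts toward underside
    c=hd(capdeg);t=np.radians(tilt);return rot(-UP*np.cos(t)-c*np.sin(t),-c)
def placeR(yaw,tilt):
    c=hd(yaw);t=np.radians(tilt);return rot(c*np.cos(t)-UP*np.sin(t),-UP)
def plan(wps,start=None,dec=1):
    """wps: list of (p,Rmat,nrows)"""
    if start is None:
        s=telemetry.observe();p=s["position"].copy();A=R.from_quat(s["tcp_rot"])
    else: p=np.array(start[0],float);A=R.from_matrix(start[1])
    rows=[]
    for P,B,n in wps:
        P=np.array(P,float);B=A if B is None else R.from_matrix(B)
        p0=p.copy();A0=A;rv=(A0.inv()*B).as_rotvec()
        if n is None: n=max(1,int(np.ceil(max(np.linalg.norm(P-p0)/55,np.degrees(np.linalg.norm(rv))/10.2))))
        for i in range(1,n+1):
            pt=p0+(P-p0)*i/n;At=A0*R.from_rotvec(rv*i/n)
            d=A.inv().apply(pt-p);w=np.degrees((A.inv()*At).as_rotvec())
            d=d.round(dec);w=w.round(1);w[abs(w)<.05]=0
            if np.linalg.norm(w)>10.7 or np.linalg.norm(d)>62.5: print("!! too fast",d,w)
            rows.append(list(d)+list(w));p=p+A.apply(d);A=A*R.from_rotvec(np.radians(w))
    print(len(rows),"rows")
    for k in range(0,len(rows),12): print("[",", ".join("%g"%(x+0.) for r_ in rows[k:k+12] for x in r_),"]")
    print("end",p.round(1));return p,A.as_matrix()
E
python3 - <<'E'
from h import *
Rp=pickR(42.7,0)
plan([((420,420,280),None,7),((600,100,280),pickR(42.7+60,0),9),((590,-330,220),Rp,9)])
c=viewer.calibration("wrist");T=c["world_to_cam"];s=st();A=R.from_quat(s["tcp_rot"]).as_matrix();print("cam in tool",A.T@(-T[:3,:3].T@T[:3,3]-s["position"]), (T[:3,:3]@A).round(3))
E
```

```text
25 rows
[ -7, -20.9, 38.7, 0, 0, 0, -7.1, -20.8, 38.7, 0, 0, 0, -7, -20.9, 38.7, 0, 0, 0, -7, -20.9, 38.7, 0, 0, 0, -7.1, -20.8, 38.7, 0, 0, 0, -7, -20.9, 38.7, 0, 0, 0, -7, -20.8, 38.7, 0, 0, 0, 0, -27.7, 29.9, 6.6, 0, 0, 0.1, -24.1, 33, 6.6, 0, 0, 0, -20.1, 35.4, 6.6, 0, 0, 0.1, -16, 37.6, 6.6, 0, 0, 0, -11.5, 39.1, 6.6, 0, 0 ]
[ 0, -6.9, 40.2, 6.6, 0, 0, 0.1, -2.3, 40.8, 6.6, 0.1, 0, -0.1, 2.5, 40.7, 6.6, 0, 0.1, 0, 7.1, 40.2, 6.6, 0, 0, 6.6, -11.6, 46.4, 6.7, 0, 0, 6.7, -6.2, 47.4, 6.6, 0, 0, 6.6, -0.6, 47.8, 6.7, 0, 0, 6.6, 4.9, 47.5, 6.7, 0, 0, 6.6, 10.4, 46.6, 6.7, 0, 0, 6.7, 15.9, 45.1, 6.6, 0, 0, 6.6, 20.9, 43, 6.7, 0, 0, 6.6, 25.7, 40.3, 6.7, 0, 0 ]
[ 6.7, 30.3, 37, 6.6, -0.1, 0 ]
end [ 590. -330.  220.]
t 0.15 p [206.9 642.  230.5] w 85.2 F [-0.8  0.1 -0.5]
q [-1.367  0.478  0.022  1.556 -0.011  1.109 -0.083]
x [-0.    -0.001 -1.   ] y [ 0.307  0.952 -0.001] z [ 0.952 -0.307  0.   ]
cam in tool [-141.39619206    0.14484308  -83.26345213] [[-0.     1.     0.   ]
 [-0.326 -0.     0.945]
 [ 0.945 -0.     0.326]]
```

Emit:
apply_moves:
  series: [-7,-20.9,38.7,0,0,0,-7.1,-20.8,38.7,0,0,0,-7,-20.9,38.7,0,0,0,-7,-20.9,38.7,0,0,0,-7.1,-20.8,38.7,0,0,0,-7,-20.9,38.7,0,0,0,-7,-20.8,38.7,0,0,0,0,-27.7,29.9,6.6,0,0,0.1,-24.1,33,6.6,0,0,0,-20.1,35.4,6.6,0,0,0.1,-16,37.6,6.6,0,0,0,-11.5,39.1,6.6,0,0]
  jaw: 1
  force: 40

```text
clock: 1.65
position: [520.4, 241.3, 280.1]
tcp_rot: [0.305, 0.638, -0.305, 0.638]
contact_force: [0.1, 0.2, -0.8]
gripper_width: 85.9
```

```bash
python3 -c "
from h import *
s=st();import json;open('kin.txt','a').write(json.dumps([list(s['joint_pos']),list(s['position']),list(s['tcp_rot'])])+'\n')"
```

```text
t 1.65 p [520.4 241.3 280.1] w 85.9 F [ 0.1  0.2 -0.8]
q [-0.792  0.27   0.307  1.762 -0.089  1.123  0.223]
x [-0. -0. -1.] y [ 0.778  0.628 -0.   ] z [ 0.628 -0.778 -0.   ]
```

Emit:
apply_moves:
  series: [0,-6.9,40.2,6.6,0,0,0.1,-2.3,40.8,6.6,0.1,0,-0.1,2.5,40.7,6.6,0,0.1,0,7.1,40.2,6.6,0,0,6.6,-11.6,46.4,6.7,0,0,6.7,-6.2,47.4,6.6,0,0,6.6,-0.6,47.8,6.7,0,0,6.6,4.9,47.5,6.7,0,0,6.6,10.4,46.6,6.7,0,0,6.7,15.9,45.1,6.6,0,0,6.6,20.9,43,6.7,0,0,6.6,25.7,40.3,6.7,0,0]

```text
clock: 3.15
position: [591.0, -282.9, 225.8]
tcp_rot: [0.644, 0.295, -0.643, 0.293]
contact_force: [-0.1, 0.7, 0.0]
gripper_width: 85.4
```

```bash
python3 -c "
from h import *
s=st();import json;open('kin.txt','a').write(json.dumps([list(s['joint_pos']),list(s['position']),list(s['tcp_rot'])])+'\n')"
```

```text
t 3.15 p [ 591.  -282.9  225.8] w 85.4 F [-0.1  0.7  0. ]
q [-0.137  0.531  0.71   1.646 -0.381  1.107 -0.035]
x [ 0.001  0.003 -1.   ] y [ 0.756 -0.654 -0.001] z [-0.654 -0.756 -0.002]
```

```bash
cat > kin.py <<'E'
import numpy as np, json, itertools
from scipy.optimize import least_squares
from scipy.spatial.transform import Rotation as R
def fk(q,P,sg):
    # P: phi0,d1,d3,d5,d7, toolyaw, a-offsets: e (elbow x), w(wrist x)
    phi,d1,d3,d5,d7,ty,a1,a2,a3,a4=P
    s1,s3,s5,s7=sg
    Rm=R.from_euler('z',phi+s1*q[0]);p=np.array([0,0,d1])
    Rm=Rm*R.from_euler('y',q[1]);
    Rm=Rm*R.from_euler('z',s3*q[2]);p=p+Rm.apply([a1,0,d3])
    Rm=Rm*R.from_euler('y',q[3])
    Rm=Rm*R.from_euler('z',s5*q[4]);p=p+Rm.apply([a2,0,d5])
    Rm=Rm*R.from_euler('y',q[5])
    Rm=Rm*R.from_euler('z',s7*q[6]+ty);p=p+Rm.apply([0,0,d7])
    # link z -> tool x ; choose tool y= link y, tool z=-link x
    M=Rm.as_matrix();return p,np.stack([M[:,2],M[:,1],-M[:,0]],1)
D=[json.loads(l) for l in open('kin.txt')]
D.append([[-1.36707367,0.47780216,0.02239511,1.55643836,-0.01151003,1.10929399,-0.08313942],[206.95,641.88,230.33],[0.10918543,0.69857206,-0.11046403,0.69847929]])
def fit(D,reg=0.01):
    best=None
    for sg in itertools.product([1,-1],repeat=4):
        def f(P):
            o=[]
            for q,p,t in D:
                pp,M=fk(q,P,sg);o+=list(pp-np.array(p));o+=list(300*(R.from_matrix(M).inv()*R.from_quat(t)).as_rotvec())
            return np.array(o+list(reg*P[6:])+list(0.001*(P[1:5]-np.array([340,400,400,250]))))
        for phi in [0,np.pi]:
            for ty in [0,np.pi/2,np.pi,-np.pi/2]:
                s=least_squares(f,[phi,340,400,400,250,ty,0,0,0,0],x_scale=[.1,50,50,50,50,.1,30,30,30,30])
                if best is None or s.cost<best[0]: best=(s.cost,s.x,sg,s.fun)
    return best
if __name__=="__main__":
    b=fit(D);print(b[0],b[1].round(2),b[2]);print(b[3].round(2))
    json.dump([list(b[1]),list(b[2])],open('model.json','w'))
E
python3 kin.py
```

```text
65.31855092792003 [-1.00000e-01  3.64777e+03  5.40700e+02  4.50150e+02  3.74119e+03
  1.47000e+00  6.95000e+00 -5.74500e+01  0.00000e+00  0.00000e+00] (-1, -1, -1, -1)
[-1.59  5.05  2.64 -0.   -0.01 -0.   -3.47 -0.25 -6.07  0.   -0.03 -0.07
  3.24  0.98  3.42 -0.   -0.05  0.    0.07 -0.57  0.    0.    3.31  0.14
  0.05  3.49]
```

```bash
python3 - <<'E'
from h import *
c=viewer.calibration("wrist");im=viewer.capture("wrist");cv2.imwrite("pics/w1.png",im[:,:,::-1])
for b in bottles(im,c): print(b)
hsv=cv2.cvtColor(im,cv2.COLOR_RGB2HSV)
m=((hsv[...,2]>150)&(hsv[...,1]<40)).astype(np.uint8)
n,l,stt,ce=cv2.connectedComponentsWithStats(m)
for i in range(1,n):
    if stt[i,4]>3000:
        cnt=cv2.findContours((l==i).astype(np.uint8),cv2.RETR_EXTERNAL,cv2.CHAIN_APPROX_NONE)[0][0][:,0,:]
        W=np.array([px2w(c,p,46)[:2] for p in cnt],np.float32);print(ce[i],stt[i],cv2.minAreaRect(W))
E
```

```text
(array([546.,  51.]), np.int32(530), 791.8, -299.0, 74.6, 25.0, 3.0)
(array([478.,  35.]), np.int32(1938), 761.8, -259.6, 44.9, 31.0, 72.6)
(array([ 23., 106.]), np.int32(1227), 463.8, -66.1, 39.8, 23.6, 142.3)
(array([ 18., 303.]), np.int32(2689), 310.0, -179.2, 106.0, 46.6, 34.0)
(array([223., 365.]), np.int32(1873), 407.9, -333.5, 82.9, 42.1, 49.2)
[363.47421731 263.40930018] [ 334  215   61   96 4344] ((582.0131225585938, -346.968505859375), (91.62649536132812, 43.95504379272461), 42.81086349487305)
[365.85204819 382.51686747] [ 326  350   80   66 4150] ((501.34442138671875, -450.16632080078125), (79.41946411132812, 79.59820556640625), 49.23658752441406)
```

View pics/w1.png

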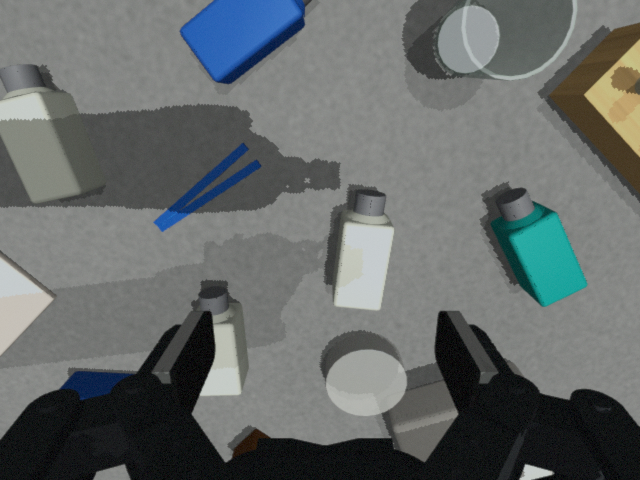

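The wrist view confirms white bottle A at (364,263), centred at about (578,-350) with its cap at 42.7°. The dishes at (366,382) are clear of it. I'll approach with the tool tilted 35°.

```bash
cat >> h.py <<'E'
def pickpose(bx,by,cap,tilt,s=12,zg=26):
    M=pickR(cap,tilt);G=np.array([bx,by,0])+hd(cap)*s+UP*zg
    return G+19*M[:,0],M
def log():
    import json
    s=st();open('kin.txt','a').write(json.dumps([list(s['joint_pos']),list(s['position']),list(s['tcp_rot'])])+'\n')
    return s
E
python3 - <<'E'
from h import *
P,M=pickpose(578,-349.8,42.7,35)
plan([(P-90*M[:,0],M,6),(P-15*M[:,0],M,4),(P,M,2)])
E
```

```text
12 rows
[ 23.6, 6.1, -0.3, 0.9, -5.8, -0.3, 23.3, 6.2, -2.8, 0.9, -5.8, -0.3, 22.9, 6.3, -5.3, 1, -5.8, -0.3, 22.3, 6.3, -7.6, 0.9, -5.8, -0.3, 21.3, 6.2, -9.9, 0.9, -5.8, -0.3, 20.2, 6.2, -12.2, 0.9, -5.8, -0.3, 18.7, 0, 0, 0, 0, 0, 18.8, 0, 0, 0, 0, 0, 18.7, 0, 0, 0, 0, 0, 18.8, 0, 0, 0, 0, 0, 7.5, 0, 0, 0, 0, 0, 7.5, 0, 0, 0, 0, 0 ]
end [ 578.8 -349.1   10.4]
```

Emit:
apply_moves:
  series: [23.6,6.1,-0.3,0.9,-5.8,-0.3,23.3,6.2,-2.8,0.9,-5.8,-0.3,22.9,6.3,-5.3,1,-5.8,-0.3,22.3,6.3,-7.6,0.9,-5.8,-0.3,21.3,6.2,-9.9,0.9,-5.8,-0.3,20.2,6.2,-12.2,0.9,-5.8,-0.3]

```text
clock: 3.95
position: [620.9, -303.3, 83.9]
tcp_rot: [-0.429, -0.173, 0.823, -0.329]
contact_force: [0.7, -0.7, 0.3]
gripper_width: 85.1
```

```bash
python3 -c "
from h import *
log()
c=viewer.calibration('wrist');im=viewer.capture('wrist');cv2.imwrite('pics/w2.png',im[:,:,::-1])
P,M=pickpose(578,-349.8,42.7,35)
plan([(P-15*M[:,0],M,4),(P,M,2)])
"; python3 kin.py
```

```text
t 3.95 p [ 620.9 -303.3   83.9] w 85.1 F [ 0.7 -0.7  0.3]
q [-0.311  1.021  0.831  1.441 -0.162  1.205 -0.4  ]
x [-0.415 -0.394 -0.82 ] y [ 0.691 -0.723 -0.002] z [-0.592 -0.568  0.572]
6 rows
[ 19.1, 1.7, 3.7, 0.3, 0.1, -0.1, 19.1, 1.8, 3.6, 0.3, 0, 0, 19.1, 1.9, 3.7, 0.4, 0.1, -0.1, 19.1, 1.8, 3.7, 0.3, 0, -0.1, 7.5, 0, 0, 0, 0, 0, 7.5, 0.1, 0, 0, 0, 0 ]
end [ 578.8 -349.1   10.5]
347.2516820457894 [-9.0000e-02  2.8575e+02  5.3694e+02  5.7321e+02  2.3539e+02  1.4900e+00
 -5.7170e+01  6.1350e+01  0.0000e+00  0.0000e+00] (-1, -1, -1, -1)
[-5.770e+00  7.920e+00 -1.290e+00 -1.160e+00 -1.000e-02 -0.000e+00
 -7.950e+00 -2.730e+00 -2.260e+00 -1.160e+00 -3.000e-02 -6.000e-02
 -2.390e+00 -1.360e+00 -8.510e+00  3.490e+00 -6.700e-01  1.481e+01
 -1.720e+00  7.470e+00  1.206e+01 -1.160e+00 -5.000e-02  0.000e+00
 -5.700e-01  6.100e-01  0.000e+00  0.000e+00 -5.000e-02  1.400e-01
  1.700e-01 -1.000e-02]
```

View pics/w2.png

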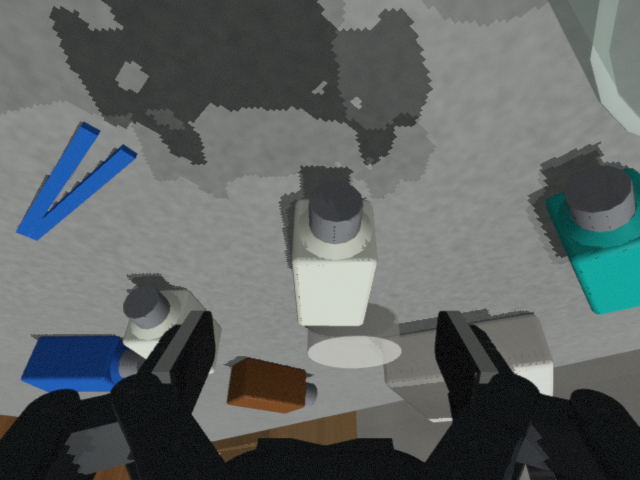

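Emit:
apply_moves:
  series: [19.1,1.7,3.7,0.3,0.1,-0.1,19.1,1.8,3.6,0.3,0,0,19.1,1.9,3.7,0.4,0.1,-0.1,19.1,1.8,3.7,0.3,0,-0.1,7.5,0,0,0,0,0,7.5,0.1,0,0,0,0,0,0,0,0,0,0]

```text
clock: 4.88
position: [578.6, -352.8, 17.6]
tcp_rot: [-0.435, -0.166, 0.825, -0.321]
contact_force: [-0.4, -0.3, -0.1]
gripper_width: 85.5
```

```bash
python3 -c "
from h import *
log()"
```

```text
t 4.88 p [ 578.6 -352.8   17.6] w 85.5 F [-0.4 -0.3 -0.1]
q [-0.244  1.073  0.803  1.53  -0.186  1.046 -0.38 ]
x [-0.415 -0.386 -0.824] y [ 0.674 -0.738  0.006] z [-0.611 -0.553  0.567]
```

Emit:
apply_moves:
  series: [0,0,0,0,0,0,0,0,0,0,0,0]

```text
clock: 5.12
position: [579.2, -352.8, 18.3]
tcp_rot: [-0.435, -0.166, 0.824, -0.322]
contact_force: [-0.0, -1.0, -0.4]
gripper_width: 85.5
```

```bash
python3 -c "
from h import *
log()
P,M=pickpose(578,-349.8,42.7,35)
plan([(P,M,1)])
"; python3 kin.py
```

```text
t 5.12 p [ 579.2 -352.8   18.3] w 85.5 F [-0.  -1.  -0.4]
q [-0.244  1.072  0.804  1.529 -0.186  1.046 -0.38 ]
x [-0.414 -0.386 -0.824] y [ 0.675 -0.738  0.007] z [-0.611 -0.553  0.566]
1 rows
[ 5.2, -3.1, -6.2, -0.4, -0.5, -0.2 ]
end [ 578.8 -349.1   10.5]
761.0764826360725 [-8.0000e-02  2.8905e+02  5.3437e+02  5.5771e+02  3.5433e+02  1.5000e+00
 -9.0390e+01 -5.1540e+01  0.0000e+00  0.0000e+00] (-1, -1, -1, -1)
[-4.520e+00  1.003e+01 -2.500e+00 -2.190e+00 -1.000e-02 -0.000e+00
 -4.460e+00 -5.200e+00  5.000e-01 -2.190e+00 -3.000e-02 -6.000e-02
 -2.410e+00  5.710e+00  2.000e-01  2.250e+00 -5.900e-01  1.412e+01
 -5.720e+00  1.970e+00 -7.790e+00  2.160e+00 -3.900e-01  1.400e+01
 -5.690e+00  1.950e+00 -7.730e+00  2.150e+00 -3.600e-01  1.399e+01
 -2.580e+00  1.371e+01  1.731e+01 -2.190e+00 -4.000e-02  0.000e+00
 -9.000e-01 -5.200e-01  0.000e+00  0.000e+00 -5.000e-02  1.300e-01
  1.600e-01  1.000e-01]
```

Emit:
apply_moves:
  series: [5.2,-3.1,-6.2,-0.4,-0.5,-0.2,0,0,0,0,0,0,0,0,0,0,0,0]

```text
clock: 5.5
position: [578.2, -349.2, 10.0]
tcp_rot: [-0.43, -0.168, 0.827, -0.322]
contact_force: [0.2, -0.5, 0.3]
gripper_width: 85.4
```

Emit:
apply_moves:
  series: [0,0,0,0,0,0,0,0,0,0,0,0,0,0,0,0,0,0,0,0,0,0,0,0,0,0,0,0,0,0,0,0,0,0,0,0,0,0,0,0,0,0]
  jaw: -1
  force: 60

```text
clock: 6.38
position: [578.7, -349.4, 10.5]
tcp_rot: [-0.43, -0.168, 0.826, -0.322]
contact_force: [1.7, 1.0, 3.9]
gripper_width: 45.4
```

```bash
python3 -c "
from h import *
log()"; python3 - <<'E'
# richer kinematic fit: free joint offsets, full 3D link offsets
import numpy as np
from kin import *
D=[json.loads(l) for l in open('kin.txt')]+[D[-1]]
for d in D: print(np.round(d[0],3),np.round(d[1],0),R.from_quat(d[2]).as_matrix()[:,0].round(3))
E
```

```text
t 6.38 p [ 578.7 -349.4   10.5] w 45.4 F [1.7 1.  3.9]
q [-0.247  1.085  0.799  1.527 -0.186  1.047 -0.384]
x [-0.422 -0.388 -0.819] y [ 0.677 -0.736  0.   ] z [-0.603 -0.555  0.573]
[-0.792  0.27   0.307  1.762 -0.089  1.123  0.223] [520. 241. 280.] [-0. -0. -1.]
[-0.137  0.531  0.71   1.646 -0.381  1.107 -0.035] [ 591. -283.  226.] [ 0.001  0.003 -1.   ]
[-0.311  1.021  0.831  1.441 -0.162  1.205 -0.4  ] [ 621. -303.   84.] [-0.415 -0.394 -0.82 ]
[-0.244  1.073  0.803  1.53  -0.186  1.046 -0.38 ] [ 579. -353.   18.] [-0.415 -0.386 -0.824]
[-0.244  1.072  0.804  1.529 -0.186  1.046 -0.38 ] [ 579. -353.   18.] [-0.414 -0.386 -0.824]
[-0.247  1.085  0.799  1.527 -0.186  1.047 -0.384] [ 579. -349.   11.] [-0.422 -0.388 -0.819]
[-1.367  0.478  0.022  1.556 -0.012  1.109 -0.083] [207. 642. 230.] [-0.    -0.002 -1.   ]
```

```bash
cat > kin2.py <<'E'
import numpy as np, json, itertools
from scipy.optimize import least_squares
from scipy.spatial.transform import Rotation as R
def load():
    D=[json.loads(l) for l in open('kin.txt')]
    D.append([[-1.36707367,0.47780216,0.02239511,1.55643836,-0.01151003,1.10929399,-0.08313942],[206.95,641.88,230.33],[0.10918543,0.69857206,-0.11046403,0.69847929]])
    return D
AX='zyzyzyz'
def fkO(q,off,sg):
    Rm=R.identity()
    for i in range(7): Rm=Rm*R.from_euler(AX[i],sg[i]*q[i]+off[i])
    M=Rm.as_matrix();return np.stack([M[:,2],M[:,1],-M[:,0]],1)
if __name__=="__main__":
    D=load();res=[]
    for sg in itertools.product([1,-1],repeat=7):
        if sg[1]!=1: continue
        for o1 in (0,np.pi):
          for o7 in (0,np.pi/2,np.pi,-np.pi/2):
            def f(o): return np.concatenate([(R.from_matrix(fkO(q,o,sg)).inv()*R.from_quat(t)).as_rotvec() for q,p,t in D]+[0.003*(o-x0)])
            x0=np.array([o1,0,0,0,0,0,o7]);s=least_squares(f,x0,max_nfev=60);res.append((s.cost,sg,s.x.round(3)))
    res.sort(key=lambda a:a[0])
    for x in res[:8]: print(x)
E
python3 kin2.py
python3 - <<'E'
from h import *
s=telemetry.observe();p=s["position"];M=R.from_quat(s["tcp_rot"]).as_matrix()
plan([(p+[0,0,60],None,2),((590,-220,230),None,4),((600,-60,260),None,3)])
E
```

```text
(np.float64(2.724939027228132e-17), (-1, 1, -1, 1, -1, 1, -1), array([0.   , 0.   , 0.   , 0.   , 0.   , 0.   , 1.571]))
(np.float64(1.1102114974400104e-05), (-1, 1, -1, 1, -1, 1, -1), array([ 0.   ,  0.   ,  0.   , -0.   , -0.   ,  0.   ,  1.571]))
(np.float64(1.110211509146869e-05), (-1, 1, -1, 1, -1, 1, -1), array([-0.   , -0.   , -0.   ,  0.   ,  0.   , -0.   ,  1.571]))
(np.float64(4.440995131652138e-05), (-1, 1, -1, -1, -1, -1, -1), array([-0.   , -0.   ,  3.141, -0.   ,  0.   , -0.   , -1.571]))
(np.float64(5.5508452353829786e-05), (-1, 1, -1, -1, -1, -1, -1), array([ 0.   ,  0.   , -3.141,  0.   , -0.   ,  0.   , -1.57 ]))
(np.float64(5.55084524484183e-05), (-1, 1, -1, -1, -1, -1, -1), array([-0.   , -0.   ,  3.141, -0.   ,  0.   , -0.   ,  4.712]))
(np.float64(5.551319065911252e-05), (-1, 1, -1, 1, -1, -1, -1), array([ 0.   ,  0.   ,  0.   , -0.   ,  3.141, -0.   , -1.571]))
(np.float64(5.551319116610284e-05), (-1, 1, -1, 1, -1, -1, -1), array([-0.   , -0.   , -0.   ,  0.   , -3.141,  0.   ,  4.712]))
9 rows
[ -24.6, 0, 17.2, 0, 0, 0, -24.6, 0, 17.2, 0, 0, 0, -46.4, -21.9, 3.2, 0, 0, 0, -46.4, -21.9, 3.2, 0, 0, 0, -46.4, -21.8, 3.2, 0, 0, 0, -46.4, -21.9, 3.2, 0, 0, 0, -30.3, -37, -25.8, 0, 0, 0, -30.3, -37, -25.9, 0, 0, 0, -30.4, -37, -25.8, 0, 0, 0 ]
end [600.  -60.  260.1]
```

Emit:
apply_moves:
  series: [-24.6,0,17.2,0,0,0,-24.6,0,17.2,0,0,0,-46.4,-21.9,3.2,0,0,0,-46.4,-21.9,3.2,0,0,0,-46.4,-21.8,3.2,0,0,0,-46.4,-21.9,3.2,0,0,0,-30.3,-37,-25.8,0,0,0,-30.3,-37,-25.9,0,0,0,-30.4,-37,-25.8,0,0,0,0,0,0,0,0,0]

```text
clock: 7.62
position: [601.4, -54.5, 261.2]
tcp_rot: [-0.431, -0.171, 0.824, -0.325]
contact_force: [-0.3, -0.0, -2.9]
gripper_width: 45.5
```

```bash
cat >> kin2.py <<'E'
SG=(-1,1,-1,1,-1,1,-1);OFF=[0,0,0,0,0,0,np.pi/2]
def frames(q):
    Rm=R.identity();o=[]
    for i in range(7): Rm=Rm*R.from_euler(AX[i],SG[i]*q[i]+OFF[i]);o.append(Rm.as_matrix())
    return o
def fitlin(D,reg=1e-3):
    # unknown: d0z(world), v1..: in frames after joint 1(x,y), 3(x,y,z),5(x,y,z),7(z)
    def Arow(q):
        F=frames(q);return np.concatenate([[[0],[0],[1]],F[0][:,:2],F[1][:,:1],F[2],F[3][:,:1],F[4],F[5][:,:1],F[6][:,2:]],1)
    A=np.concatenate([Arow(q) for q,p,t in D]);b=np.concatenate([p for q,p,t in D])
    n=A.shape[1];x0=np.zeros(n);x0[[0,6,10,-1]]=[340,450,450,250]
    x=x0+np.linalg.lstsq(np.vstack([A,reg*np.eye(n)]),np.concatenate([b-A@x0,np.zeros(n)]),rcond=None)[0]
    return x,(A@x-b)
if __name__=="__main__":
    for reg in (1e-2,1e-1):
        x,e=fitlin(load(),reg);print(x.round(1));print(e.round(1))
E
python3 -c "
from h import *
log()"; python3 kin2.py | tail -12
```

```text
t 7.62 p [601.4 -54.5 261.2] w 45.5 F [-0.3 -0.  -2.9]
q [-0.711  0.793  0.936  1.442 -0.137  1.57  -0.611]
x [-0.417 -0.388 -0.822] y [ 0.683 -0.73  -0.002] z [-0.599 -0.562  0.57 ]
(np.float64(5.551480009236674e-05), (-1, 1, -1, 1, -1, 1, -1), array([ 6.283,  0.   , -0.   , -0.   ,  0.   , -0.   ,  1.571]))
(np.float64(5.551480023985755e-05), (-1, 1, -1, 1, -1, 1, -1), array([ 0.   , -0.   ,  0.   ,  0.   , -0.   ,  0.   ,  1.571]))
[ 2.870e+02 -0.000e+00 -3.050e+01 -1.000e-01  2.000e-01 -3.130e+01
  5.415e+02 -4.000e-01  2.000e-01 -4.000e-01  4.725e+02 -0.000e+00
  3.269e+02]
[ 0.  0.  0.  0. -0. -0. -0.  0.  0. -0.  0.  0. -0.  0.  0. -0.  0.  0.
  0. -0.  0. -0. -0.  0.]
[ 2.849e+02 -1.000e-01 -3.120e+01 -2.300e+00  6.400e+00 -2.670e+01
  5.260e+02 -1.570e+01  4.200e+00 -3.800e+00  4.692e+02 -3.000e-01
  3.199e+02]
[ 2.1  1.  -0.   0.  -1.1 -0.9 -0.9  0.7  0.5 -0.4  0.5  0.2 -0.4  0.5
  0.2 -0.4  0.5  0.3  1.1 -0.5 -0.4 -0.8 -1.1  0.6]
```

```bash
cat > ik.py <<'E'
from h import *
from kin2 import frames,load,fitlin
X,_=fitlin(load(),1e-2)
LO=np.array([-2.96,-0.34,-1.41,0.24,-1.37,0.17,-2.96]);HI=np.array([2.96,2.1,1.46,2.44,4.51,1.92,2.96])
def fk(q):
    F=frames(q)
    p=np.array([0,0,X[0]])+F[0][:,:2]@X[1:3]+F[1][:,0]*X[3]+F[2]@X[4:7]+F[3][:,0]*X[7]+F[4]@X[8:11]+F[5][:,0]*X[11]+F[6][:,2]*X[12]
    M=F[6];return p,np.stack([M[:,2],M[:,1],-M[:,0]],1)
def err(q,P,M):
    p,A=fk(q);return np.concatenate([P-p,300*R.from_matrix(M@A.T).as_rotvec()])
def jac(q):
    J=np.zeros((6,7));p0,A0=fk(q)
    for i in range(7):
        d=np.zeros(7);d[i]=1e-4;p,A=fk(q+d)
        J[:3,i]=(p-p0)/1e-4;J[3:,i]=300*R.from_matrix(A@A0.T).as_rotvec()/1e-4
    return J
def step(q,P,M,it=6,lam=8.):
    for _ in range(it):
        e=err(q,P,M)
        if np.linalg.norm(e)<.2: break
        J=jac(q);dq=J.T@np.linalg.solve(J@J.T+lam**2*np.eye(6),e)
        q=np.clip(q+np.clip(dq,-.3,.3),LO,HI)
    return q
def sim(q,start,wps):
    """track linear/slerp path; returns final q, max err, min margin"""
    p,A=np.array(start[0]),R.from_matrix(start[1]);mx=0;mm=9;vm=0
    for P,B,n in wps:
        P=np.array(P,float);B=A if B is None else R.from_matrix(B);rv=(A.inv()*B).as_rotvec();p0=p;A0=A
        if n is None: n=max(1,int(np.ceil(max(np.linalg.norm(P-p0)/55,np.degrees(np.linalg.norm(rv))/10.2))))
        for i in range(1,n+1):
            p=p0+(P-p0)*i/n;A=A0*R.from_rotvec(rv*i/n)
            q1=step(q,p,A.as_matrix());vm=max(vm,abs(q1-q).max()*8);q=q1
            mx=max(mx,np.linalg.norm(err(q,p,A.as_matrix())));mm=min(mm,(q-LO).min(),(HI-q).min())
        print("  wp",P.round(),"q",q.round(2),"err",round(mx,1),"margin",round(mm,2),"v",round(vm,2))
    return q,mx,mm
PAN=np.array([632.2,241.0]);YAW=37.2
def panpt(x,y): return PAN+hd(YAW)[:2]*x+hd(YAW+90)[:2]*y
def tool_for(bot_p,bot_R,rel):
    rp,rR=rel;M=bot_R@rR.T;return bot_p-M@rp,M   # rel: bottle in tool
def uprightR(yaw,rel_flip=False):
    # bottle z up; bottle frame at pick: z=cap dir, x = world up  -> at place x=-toolward dir
    c=hd(yaw);return np.stack([-c,np.cross(UP,-c),UP],1)
def relpick(bx,by,cap,Pt,Mt):
    c=hd(cap);B=np.stack([UP,np.cross(c,UP),c],1)
    return Mt.T@(np.array([bx,by,23.])-Pt),Mt.T@B
E
cat > s1.py <<'E'
from ik import *
s=st()
print("fk",fk(s["joint_pos"])[0])
Mt=np.stack([[-.422,-.388,-.819],[.677,-.736,0],[-.603,-.555,.573]],1)
rel=relpick(578,-349.8,42.7,np.array([578.7,-349.4,10.5]),Mt);rel[0][1]=0
print("rel",rel[0].round(1))
rng=np.random.default_rng(0)
for (x,y) in [(0,105),(0,0),(0,-105)]:
  for yaw in range(-60,121,20):
    P,M=tool_for(np.array([*panpt(x,y),73+42.5]),uprightR(yaw),rel)
    best=(-9,None)
    for k in range(12):
        q0=s["joint_pos"] if k==0 else rng.uniform(LO,HI)
        q=step(q0,P,M,it=40)
        if np.linalg.norm(err(q,P,M))<1:
            m=min((q-LO).min(),(HI-q).min())
            if m>best[0]: best=(m,q)
    if best[1] is not None: print((x,y),yaw,P.round(),"x",M[:,0].round(2),round(best[0],2),best[1].round(2))
E
python3 s1.py
```

```text
t 7.62 p [601.4 -54.5 261.2] w 45.5 F [-0.3 -0.  -2.9]
q [-0.711  0.793  0.936  1.442 -0.137  1.57  -0.611]
x [-0.417 -0.388 -0.822] y [ 0.683 -0.73  -0.002] z [-0.599 -0.562  0.57 ]
fk [601.42363754 -54.52119667 261.22925132]
rel [-9.8  0.   7.8]
(0, 105) -60 [575. 314. 116.] x [ 0.41 -0.71 -0.57] 0.43 [-1.41  0.94  0.68  1.66  0.41  1.09  2.53]
(0, 105) -40 [578. 317. 116.] x [ 0.63 -0.53 -0.57] 0.59 [-0.91  0.71 -0.15  1.85  1.16  1.22  2.18]
(0, 105) -20 [580. 320. 116.] x [ 0.77 -0.28 -0.57] 0.4 [-0.3   0.85 -0.94  2.02  1.72  1.52  2.21]
(0, 105) 0 [581. 325. 116.] x [ 0.82  0.   -0.57] 0.23 [-0.03  0.94 -1.18  2.18  2.05  1.48  2.42]
(0, 105) 20 [580. 329. 116.] x [ 0.77  0.28 -0.57] 0.15 [ 0.12  0.83 -1.1   2.29  2.32  1.09  2.5 ]
(0, 105) 40 [578. 333. 116.] x [ 0.63  0.53 -0.57] 0.15 [ 0.32  0.81 -1.08  2.29  2.66  0.69  2.6 ]
(0, 105) 60 [575. 335. 116.] x [ 0.41  0.71 -0.57] 0.21 [-0.28  0.56 -0.11  2.23  4.04  0.66  1.27]
(0, 105) 80 [571. 337. 116.] x [ 0.14  0.81 -0.57] 0.07 [ 0.51  0.9  -1.02  2.01 -0.75  0.24  0.39]
(0, 105) 100 [567. 337. 116.] x [-0.14  0.81 -0.57]
[... 1446 characters left out ...]
5) 0 [708. 157. 116.] x [ 0.82  0.   -0.57] 0.28 [ 0.22  0.75 -0.86  2.16  2.27  0.96  2.42]
(0, -105) 20 [707. 162. 116.] x [ 0.77  0.28 -0.57] 0.23 [-0.24  0.56 -0.05  2.21  3.21  0.59  1.57]
(0, -105) 40 [705. 165. 116.] x [ 0.63  0.53 -0.57] 0.32 [-0.03  0.6  -0.09  2.12  3.99  0.6   1.23]
(0, -105) 60 [702. 168. 116.] x [ 0.41  0.71 -0.57] 0.18 [-0.78  1.21  1.24  2.01  4.17  1.74  0.71]
(0, -105) 80 [698. 170. 116.] x [ 0.14  0.81 -0.57] 0.56 [ 0.49  0.85 -0.64  1.71 -0.78  0.73  0.49]
(0, -105) 100 [694. 170. 116.] x [-0.14  0.81 -0.57] 0.72 [ 0.46  0.97 -0.69  1.46 -0.45  1.06  0.42]
(0, -105) 120 [689. 168. 116.] x [-0.41  0.71 -0.57] 0.49 [ 0.25  1.02 -0.46  1.22 -0.46  1.43  0.6 ]
```

```bash
cat > s2.py <<'E'
from ik import *
Mt=np.stack([[-.422,-.388,-.819],[.677,-.736,0],[-.603,-.555,.573]],1)
rel=relpick(578,-349.8,42.7,np.array([578.7,-349.4,10.5]),Mt);rel[0][1]=0
s=st();start=(s["position"],R.from_quat(s["tcp_rot"]).as_matrix())
for yaw in (110,120,127):
    P,M=tool_for(np.array([*panpt(0,100),73+42.5]),uprightR(yaw),rel)
    w=[((610,90,260),None,4),(P+[0,0,100],M,11),(P+[0,0,15],M,3)]
    print(yaw,P.round(1));sim(s["joint_pos"],start,w)
    if yaw==120: plan(w)
E
python3 s2.py
```

```text
t 7.62 p [601.4 -54.5 261.2] w 45.5 F [-0.3 -0.  -2.9]
q [-0.711  0.793  0.936  1.442 -0.137  1.57  -0.611]
x [-0.417 -0.388 -0.822] y [ 0.683 -0.73  -0.002] z [-0.599 -0.562  0.57 ]
110 [567.5 332.4 116.3]
  wp [610.  90. 260.] q [-0.84  0.84  0.91  1.33 -0.22  1.7  -0.77] err 0.0 margin 0.22 v 0.32
  wp [567. 332. 216.] q [-0.38  0.63  0.23  1.71 -1.12  1.35  0.77] err 0.0 margin 0.22 v 1.46
  wp [567. 332. 131.] q [-0.36  0.75  0.2   1.74 -1.17  1.28  0.9 ] err 0.0 margin 0.2 v 1.46
120 [565.5 331.5 116.3]
  wp [610.  90. 260.] q [-0.84  0.84  0.91  1.33 -0.22  1.7  -0.77] err 0.0 margin 0.22 v 0.32
  wp [565. 331. 216.] q [-0.37  0.69  0.2   1.6  -1.02  1.46  0.79] err 0.0 margin 0.22 v 1.38
  wp [565. 331. 131.] q [-0.35  0.8   0.18  1.62 -1.05  1.38  0.9 ] err 0.0 margin 0.22 v 1.38
18 rows
[ -14.7, -24.9, -21.8, 0, 0, 0, -14.6, -24.9, -21.7, 0, 0, 0, -14.7, -25, -21.8, 0, 0, 0, -14.7, -24.9, -21.7, 0, 0, 0, -3.6, -18.8, -12.2, -7.5, 6.8, -1.3, -1.5, -17.1, -14.8, -7.6, 6.8, -1.4, 0.7, -14.9, -17, -7.5, 6.8, -1.3, 3.2, -12.6, -18.6, -7.5, 6.8, -1.4, 5.7, -10, -19.6, -7.6, 6.8, -1.3, 8.2, -7.2, -19.8, -7.5, 6.7, -1.4, 10.7, -4.3, -19.5, -7.5, 6.8, -1.3, 13.1, -1.7, -18.5, -7.5, 6.8, -1.4 ]
[ 15.1, 1.1, -16.9, -7.6, 6.8, -1.3, 17, 3.5, -14.6, -7.5, 6.8, -1.3, 18.4, 5.6, -11.9, -7.5, 6.8, -1.4, 16.2, 0.1, 23.2, 0, 0, 0, 16.3, 0, 23.2, 0, 0, 0, 16.2, 0.1, 23.2, 0, 0, 0 ]
end [565.5 331.5 131.3]
127 [564.2 330.6 116.3]
  wp [610.  90. 260.] q [-0.84  0.84  0.91  1.33 -0.22  1.7  -0.77] err 0.0 margin 0.22 v 0.32
  wp [564. 331. 216.] q [-0.36  0.73  0.19  1.52 -0.95  1.54  0.81] err 0.0 margin 0.22 v 1.35
  wp [564. 331. 131.] q [-0.35  0.84  0.17  1.54 -0.97  1.46  0.91] err 0.0 margin 0.22 v 1.35
```

Emit:
apply_moves:
  series: [-14.7,-24.9,-21.8,0,0,0,-14.6,-24.9,-21.7,0,0,0,-14.7,-25,-21.8,0,0,0,-14.7,-24.9,-21.7,0,0,0,-3.6,-18.8,-12.2,-7.5,6.8,-1.3,-1.5,-17.1,-14.8,-7.6,6.8,-1.4,0.7,-14.9,-17,-7.5,6.8,-1.3,3.2,-12.6,-18.6,-7.5,6.8,-1.4,5.7,-10,-19.6,-7.6,6.8,-1.3,8.2,-7.2,-19.8,-7.5,6.7,-1.4,10.7,-4.3,-19.5,-7.5,6.8,-1.3,13.1,-1.7,-18.5,-7.5,6.8,-1.4]

```text
clock: 9.12
position: [578.8, 258.1, 227.3]
tcp_rot: [0.515, 0.703, -0.382, 0.307]
contact_force: [0.5, 0.5, -2.7]
gripper_width: 45.4
```

Emit:
apply_moves:
  series: [15.1,1.1,-16.9,-7.6,6.8,-1.3,17,3.5,-14.6,-7.5,6.8,-1.3,18.4,5.6,-11.9,-7.5,6.8,-1.4,0,0,0,0,0,0,0,0,0,0,0,0]

```text
clock: 9.75
position: [567.7, 324.3, 214.1]
tcp_rot: [0.48, 0.823, -0.156, 0.26]
contact_force: [-0.8, -0.6, -2.8]
gripper_width: 45.2
```

```bash
python3 - <<'E'
from s2 import *
log()
im=viewer.capture("scene");cv2.imwrite("pics/s3.png",im[:,:,::-1])
im=viewer.capture("wrist");cv2.imwrite("pics/w3.png",im[:,:,::-1])
P,M=tool_for(np.array([*panpt(0,100),73+42.5]),uprightR(120),rel)
plan([(P+[0,0,8],M,5)])
E
```

```text
t 9.75 p [567.7 324.3 214.1] w 45.2 F [-0.8 -0.6 -2.8]
q [-0.358  0.691  0.207  1.599 -1.014  1.458  0.79 ]
x [-0.404  0.709 -0.578] y [ 0.872  0.49  -0.007] z [ 0.279 -0.507 -0.816]
110 [567.5 332.4 116.3]
  wp [610.  90. 260.] q [-0.08  0.73  0.31  1.44 -0.86  1.76  0.91] err 0.0 margin 0.16 v 0.63
  wp [567. 332. 216.] q [-0.37  0.63  0.21  1.71 -1.12  1.34  0.77] err 0.0 margin 0.16 v 0.63
  wp [567. 332. 131.] q [-0.35  0.75  0.19  1.73 -1.16  1.27  0.89] err 0.0 margin 0.16 v 0.63
120 [565.5 331.5 116.3]
  wp [610.  90. 260.] q [-0.08  0.73  0.31  1.44 -0.86  1.76  0.91] err 0.0 margin 0.16 v 0.63
  wp [565. 331. 216.] q [-0.36  0.69  0.2   1.6  -1.02  1.46  0.79] err 0.0 margin 0.16 v 0.63
  wp [565. 331. 131.] q [-0.35  0.8   0.18  1.62 -1.05  1.38  0.9 ] err 0.0 margin 0.16 v 0.63
18 rows
[ -52.4, -19.6, 23.3, 0, 0, 0, -52.5, -19.6, 23.2, 0, 0, 0, -52.4, -19.5, 23.3, 0, 0, 0, -52.4, -19.6, 23.2, 0, 0, 0, 19.5, 7.3, -9, -0.1, 0, 0, 19.5, 7.2, -9, 0, 0.1, -0.1, 19.5, 7.4, -8.9, -0.1, 0, 0, 19.5, 7.3, -9, 0, 0, 0, 19.5, 7.3, -8.9, -0.1, 0.1, -0.1, 19.5, 7.4, -8.9, 0, 0, 0, 19.5
[... 229 characters left out ...]
65.5 331.5 131.3]
127 [564.2 330.6 116.3]
  wp [610.  90. 260.] q [-0.08  0.73  0.31  1.44 -0.86  1.76  0.91] err 0.0 margin 0.16 v 0.63
  wp [564. 331. 216.] q [-0.37  0.73  0.19  1.52 -0.95  1.54  0.82] err 0.0 margin 0.16 v 0.63
  wp [564. 331. 131.] q [-0.36  0.84  0.18  1.54 -0.97  1.46  0.92] err 0.0 margin 0.16 v 0.63
t 9.75 p [567.7 324.3 214.1] w 45.2 F [-0.8 -0.6 -2.8]
q [-0.358  0.691  0.207  1.599 -1.014  1.458  0.79 ]
x [-0.404  0.709 -0.578] y [ 0.872  0.49  -0.007] z [ 0.279 -0.507 -0.816]
5 rows
[ 11.5, 0.3, 14, -0.1, 0.1, -0.1, 11.5, 0.4, 14.1, -0.1, 0, 0, 11.5, 0.3, 14, -0.1, 0.1, -0.1, 11.4, 0.3, 14.1, -0.1, 0, -0.1, 11.5, 0.3, 14, -0.1, 0.1, -0.1 ]
end [565.5 331.5 124.3]
```

View pics/s3.png

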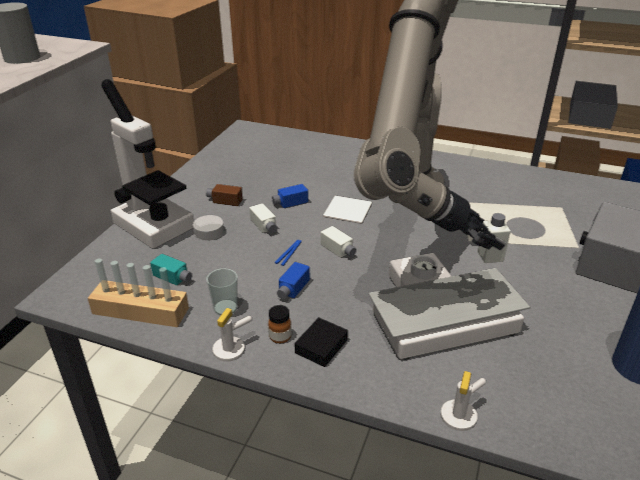

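View pics/w3.png

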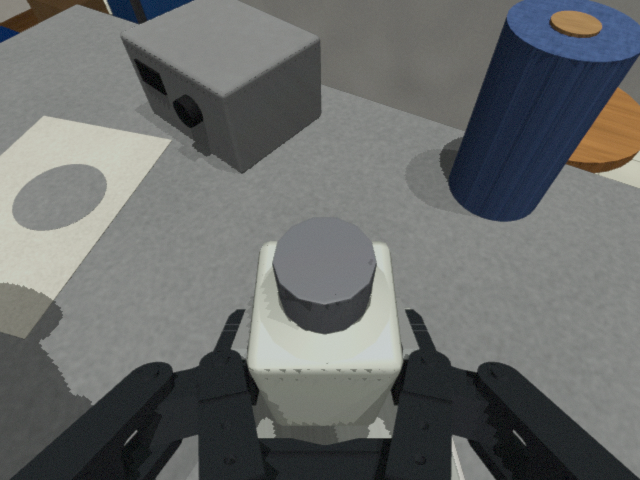

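The bottle is held upright with its cap on top, at (325,260) in the wrist view. Lowering it now.

Emit:
apply_moves:
  series: [11.5,0.3,14,-0.1,0.1,-0.1,11.5,0.4,14.1,-0.1,0,0,11.5,0.3,14,-0.1,0.1,-0.1,11.4,0.3,14.1,-0.1,0,-0.1,11.5,0.3,14,-0.1,0.1,-0.1,0,0,0,0,0,0,0,0,0,0,0,0]

```text
clock: 10.72
position: [564.9, 332.6, 123.4]
tcp_rot: [0.476, 0.827, -0.15, 0.258]
contact_force: [0.1, -0.6, -2.3]
gripper_width: 45.2
```

```bash
sed -i '/^for yaw in/,$d' s2.py; python3 - <<'E'
from s2 import *
P,M=tool_for(np.array([*panpt(0,100),73+42.5]),uprightR(120),rel)
plan([(P+[0,0,1.5],M,3)])
E
```

```text
t 10.72 p [564.9 332.6 123.4] w 45.2 F [ 0.1 -0.6 -2.3]
q [-0.349  0.813  0.177  1.619 -1.049  1.379  0.912]
x [-0.413  0.71  -0.57 ] y [ 0.865  0.502 -0.002] z [ 0.284 -0.494 -0.821]
3 rows
[ 0.7, 0, 1.8, 0, -0.1, 0, 0.7, 0, 1.7, 0, 0, 0.1, 0.7, 0, 1.8, 0, -0.1, 0 ]
end [565.5 331.5 117.8]
```

Emit:
apply_moves:
  series: [1,0,1.5,0,-0.1,0,1,0,1.5,0,0,0,1,0,1.5,0,-0.1,0,0,0,0,0,0,0]

```text
clock: 11.22
position: [564.5, 332.5, 117.6]
tcp_rot: [0.476, 0.827, -0.151, 0.26]
contact_force: [-0.0, -0.4, -2.4]
gripper_width: 45.3
```

Emit:
apply_moves:
  series: [1,0,1.5,0,0,0,0,0,0,0,0,0]

```text
clock: 11.48
position: [564.6, 332.5, 115.9]
tcp_rot: [0.476, 0.827, -0.151, 0.26]
contact_force: [0.3, -1.3, -1.5]
gripper_width: 45.1
```

Emit:
apply_moves:
  series: [0.9,0,1.2,0,0,0,0,0,0,0,0,0,0,0,0,0,0,0]

```text
clock: 11.85
position: [564.6, 332.5, 114.5]
tcp_rot: [0.476, 0.827, -0.151, 0.26]
contact_force: [0.1, -0.7, 0.9]
gripper_width: 45.3
```

```bash
python3 - <<'E'
from h import *
s=st()
p=s["position"];M=R.from_quat(s["tcp_rot"]).as_matrix()
c=viewer.calibration("scene");print(w2px(c,p))
im=viewer.capture("scene");cv2.imwrite("pics/s4.png",cv2.resize(im[180:360,360:560,::-1],None,fx=3.3,fy=3.3))
E
```

```text
t 11.85 p [564.6 332.5 114.5] w 45.3 F [ 0.1 -0.7  0.9]
q [-0.349  0.824  0.176  1.621 -1.051  1.37   0.921]
x [-0.413  0.708 -0.573] y [ 0.865  0.502 -0.003] z [ 0.286 -0.497 -0.819]
[495.70094531 275.60933041]
```

View pics/s4.png

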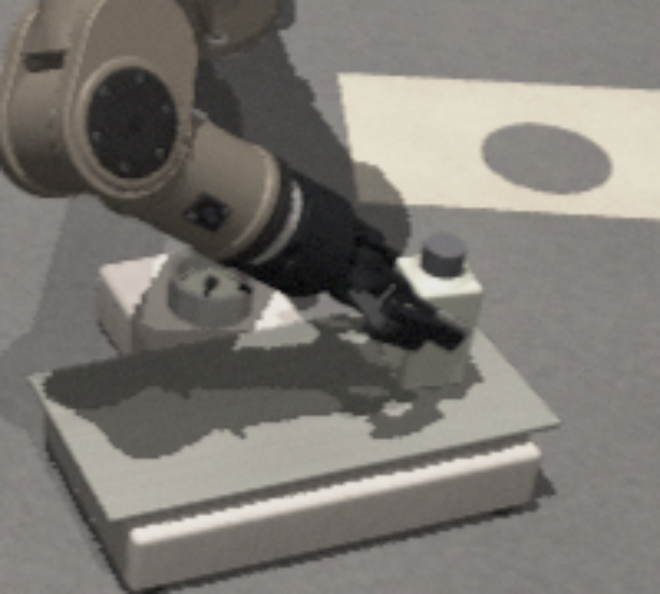

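Emit:
apply_moves:
  series: [0,0,0,0,0,0,0,0,0,0,0,0,0,0,0,0,0,0,0,0,0,0,0,0,0,0,0,0,0,0]
  jaw: 1

```text
clock: 12.52
position: [564.6, 332.5, 114.3]
tcp_rot: [0.476, 0.827, -0.151, 0.26]
contact_force: [0.3, -0.2, -0.1]
gripper_width: 85.0
```

Emit:
apply_moves:
  series: [-10,0,0,0,0,0,-20,0,0,0,0,0,-30,0,0,0,0,0,-40,0,0,0,0,0,-40,0,0,0,0,0,0,0,0,0,0,0]

```text
clock: 13.28
position: [625.9, 228.4, 196.9]
tcp_rot: [0.478, 0.824, -0.152, 0.262]
contact_force: [-0.0, 0.6, 0.4]
gripper_width: 85.3
```

```bash
cat > s3.py <<'E'
from ik import *
s=log()
im=viewer.capture("top");cv2.imwrite("pics/t4.png",im[:,:,::-1]);c=viewer.calibration("top")
for b in bottles(im,c):
    if 70<b[4]<95 and 35<b[5]<50: print(b)
im=viewer.capture("wrist");cv2.imwrite("pics/w4.png",im[:,:,::-1])
E
python3 s3.py
```

```text
t 13.28 p [625.9 228.4 196.9] w 85.3 F [-0.   0.6  0.4]
q [-0.228  0.792  0.244  1.458 -0.959  1.585  0.856]
x [-0.405  0.709 -0.578] y [0.868 0.497 0.001] z [ 0.287 -0.501 -0.816]
(array([317., 289.]), np.int32(872), 440.5, -92.5, 83.8, 44.8, 61.3)
(array([417., 299.]), np.int32(919), 443.8, -296.5, 89.5, 44.4, 49.5)
```

View pics/w4.png

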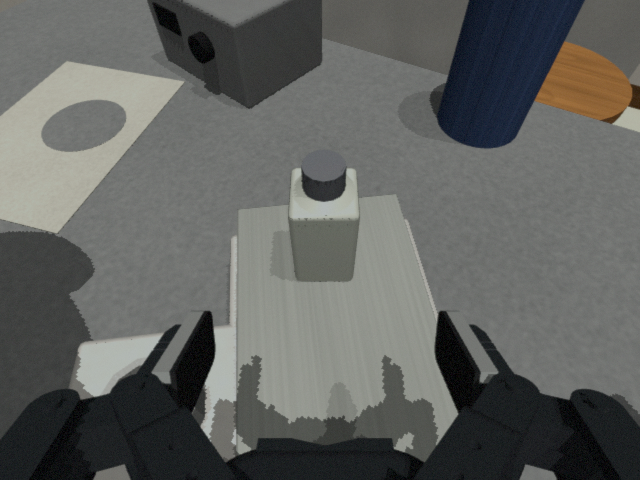

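View pics/t4.png

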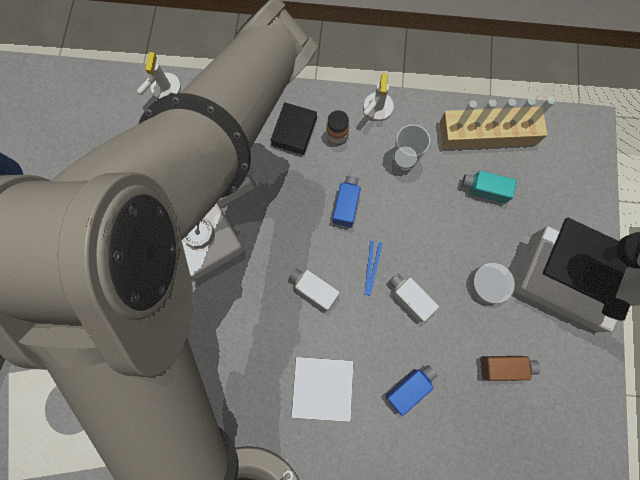

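Bottle A stands on the pan, seen at (323,220) in the wrist view. Bottle C has been knocked to top-view (416,299), and B is unchanged at (317,289). I'll plan C next.

```bash
python3 - <<'E'
from ik import *
s=telemetry.observe();start=(s["position"],R.from_quat(s["tcp_rot"]).as_matrix())
for bx,by,cap in [(443,-297.5,49.5),(440.5,-92.5,61.3)]:
  for tilt in (35,):
    P,M=pickpose(bx,by,cap,tilt)
    print(bx,tilt,P.round())
    w=[((640,120,260),None,2),((580,-60,270),pickR(cap,tilt),12),(P-110*M[:,0]+[0,0,30],M,5),(P,M,4)]
    q,_,_=sim(s["joint_pos"],start,w)
E
```

```text
443 35 [ 444. -297.   10.]
  wp [640. 120. 260.] q [-0.1   0.77  0.29  1.35 -0.89  1.77  0.86] err 0.0 margin 0.15 v 0.76
  wp [580. -60. 270.] q [-0.78  0.74  0.96  1.53 -0.08  1.5  -0.54] err 0.0 margin 0.15 v 1.06
  wp [ 485. -249.  131.] q [-0.56  0.78  0.92  1.87 -0.06  1.02 -0.39] err 0.0 margin 0.15 v 1.06
  wp [ 444. -297.   10.] q [-0.41  0.93  0.81  1.96 -0.12  0.74 -0.36] err 0.0 margin 0.15 v 1.06
440.5 35 [441. -92.  10.]
  wp [640. 120. 260.] q [-0.1   0.77  0.29  1.35 -0.89  1.77  0.86] err 0.0 margin 0.15 v 0.76
  wp [580. -60. 270.] q [-0.85  0.68  0.95  1.61  0.01  1.38 -0.44] err 0.0 margin 0.15 v 1.0
  wp [471. -36. 131.] q [-0.97  0.71  0.89  1.97 -0.05  1.07 -0.58] err 0.0 margin 0.15 v 1.0
  wp [441. -92.  10.] q [-0.83  0.87  0.77  2.08 -0.13  0.77 -0.54] err 0.0 margin 0.15 v 1.0
```

```bash
python3 - <<'E'
from ik import *
P,M=pickpose(443,-297.5,49.5,35)
plan([((640,120,260),None,2),((580,-60,270),M,11),(P-110*M[:,0]+[0,0,30],M,5)])
E
```

```text
!! too fast [-62.  -20.8   3.8] [0. 0. 0.]
!! too fast [-61.9 -20.8   3.8] [0. 0. 0.]
18 rows
[ -62, -20.8, 3.8, 0, 0, 0, -61.9, -20.8, 3.8, 0, 0, 0, -9.9, -12.9, 5.8, 6.9, -7, 1.2, -9.2, -11.9, 8.5, 7, -7.1, 1.3, -8.3, -10.4, 11, 6.9, -7, 1.2, -7, -8.9, 13.1, 6.9, -7, 1.2, -5.5, -7, 14.8, 6.9, -7, 1.3, -3.8, -5.1, 16.1, 7, -7.1, 1.2, -1.7, -3, 16.9, 6.9, -7, 1.2, 0.3, -0.9, 17.2, 6.9, -7, 1.3, 2.4, 1.2, 17.1, 7, -7.1, 1.2, 4.5, 3.1, 16.4, 6.9, -7, 1.2 ]
[ 6.5, 4.9, 15.2, 6.9, -7, 1.3, 46.4, 10, 17.7, 0, 0, 0, 46.4, 9.9, 17.6, 0, 0, 0, 46.4, 10, 17.7, 0, 0, 0, 46.5, 10, 17.7, 0, 0, 0, 46.4, 10, 17.6, 0, 0, 0 ]
end [ 484.7 -248.7  130.5]
```

Emit:
apply_moves:
  series: [-41.3,-13.9,2.5,0,0,0,-41.3,-13.9,2.5,0,0,0,-41.3,-13.8,2.6,0,0,0,-9.9,-12.9,5.8,6.9,-7,1.2,-9.2,-11.9,8.5,7,-7.1,1.3,-8.3,-10.4,11,6.9,-7,1.2,-7,-8.9,13.1,6.9,-7,1.2,-5.5,-7,14.8,6.9,-7,1.3,-3.8,-5.1,16.1,7,-7.1,1.2,-1.7,-3,16.9,6.9,-7,1.2,0.3,-0.9,17.2,6.9,-7,1.3,2.4,1.2,17.1,7,-7.1,1.2]

```text
clock: 14.88
position: [590.1, -25.4, 267.5]
tcp_rot: [-0.461, -0.34, 0.728, -0.376]
contact_force: [0.4, -0.2, -0.8]
gripper_width: 85.4
```

Emit:
apply_moves:
  series: [4.5,3.1,16.4,6.9,-7,1.2,6.5,4.9,15.2,6.9,-7,1.3,46.4,10,17.7,0,0,0,46.4,9.9,17.6,0,0,0,46.4,10,17.7,0,0,0,46.5,10,17.7,0,0,0,46.4,10,17.6,0,0,0,0,0,0,0,0,0,0,0,0,0,0,0]

```text
clock: 16.0
position: [485.1, -246.8, 129.6]
tcp_rot: [-0.419, -0.195, 0.805, -0.372]
contact_force: [0.2, 0.9, -0.1]
gripper_width: 85.3
```

```bash
cat > s4.py <<'E'
from ik import *
import sys
bx,by,cap=map(float,sys.argv[1:4])
s=st();c=viewer.calibration("wrist");im=viewer.capture("wrist")
# overlay model of bottle
cc=hd(cap);l=np.cross(UP,cc);B=np.array([bx,by,23.])
v=im[:,:,::-1].copy()
for zz in (23,-23):
    pts=[w2px(c,B+cc*a+l*b+UP*zz) for a,b in [(-42.5,-23),(42.5,-23),(42.5,23),(-42.5,23)]]
    cv2.polylines(v,[np.int32(pts)],True,(0,0,255) if zz>0 else (0,255,0),1)
cv2.imwrite(sys.argv[4],v)
P,M=pickpose(bx,by,cap,35)
plan([(P-15*M[:,0],M,5),(P,M,2)])
E
python3 s4.py 443 -297.5 49.5 pics/w5.png
```

```text
t 16.0 p [ 485.1 -246.8  129.6] w 85.3 F [ 0.2  0.9 -0.1]
q [-0.558  0.784  0.922  1.87  -0.056  1.016 -0.386]
x [-0.372 -0.437 -0.819] y [ 0.762 -0.647 -0.001] z [-0.529 -0.625  0.574]
7 rows
[ 24.1, 0.1, -3, 0, 0, 0, 24.1, 0, -2.9, 0.1, 0, 0, 24, 0.1, -3, 0, 0, -0.1, 24.1, 0.1, -2.9, 0.1, 0, 0, 24.1, 0.1, -3, 0, 0, 0, 7.5, 0, 0, 0, 0, 0, 7.5, 0, 0, 0, 0, 0 ]
end [ 443.7 -296.6   10.4]
```

View pics/w5.png

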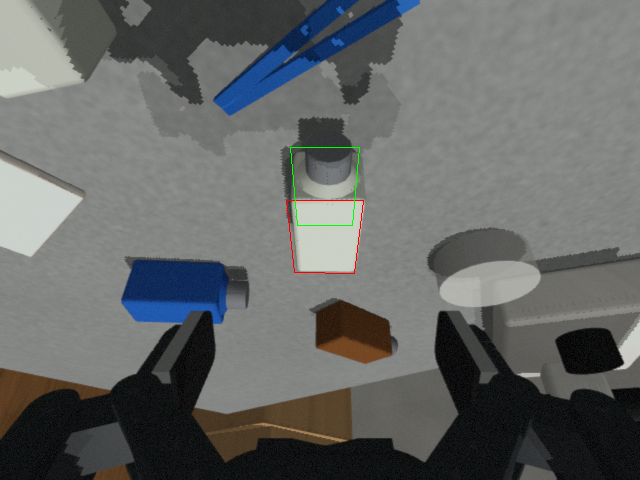

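The overlay fits white bottle C at (326,237), and the forceps are clear at the top of the view. Descending to grip.

Emit:
apply_moves:
  series: [24.1,0.1,-3,0,0,0,24.1,0,-2.9,0.1,0,0,24,0.1,-3,0,0,-0.1,24.1,0.1,-2.9,0.1,0,0,24.1,0.1,-3,0,0,0,7.5,0,0,0,0,0,7.5,0,0,0,0,0,0,0,0,0,0,0]

```text
clock: 17.05
position: [443.0, -297.9, 10.9]
tcp_rot: [-0.42, -0.193, 0.806, -0.371]
contact_force: [-0.2, 0.1, 0.3]
gripper_width: 85.4
```

Emit:
apply_moves:
  series: [0,0,0,0,0,0,0,0,0,0,0,0,0,0,0,0,0,0,0,0,0,0,0,0,0,0,0,0,0,0,0,0,0,0,0,0,0,0,0,0,0,0]
  jaw: -1
  force: 60

```text
clock: 17.92
position: [443.2, -297.9, 11.1]
tcp_rot: [-0.42, -0.193, 0.806, -0.371]
contact_force: [0.4, 2.9, 6.1]
gripper_width: 45.6
```

```bash
cat > s5.py <<'E'
import sys
from ik import *
import json
bx,by,cap,py=map(float,sys.argv[1:5])
s=st();p=s["position"];M0=R.from_quat(s["tcp_rot"]).as_matrix()
rel=relpick(bx,by,cap,p,M0);rel[0][1]=0
json.dump([rel[0].tolist(),rel[1].tolist()],open("rel.json","w"));print("rel",rel[0].round(1))
P,M=tool_for(np.array([*panpt(0,py),73+42.5]),uprightR(120),rel);print("place",P.round(1))
w=[(p+[0,0,60],None,2),(np.array([590,-60,265]),None,None),((610,80,265),None,None),(P+[0,0,100],M,11)]
sim(s["joint_pos"],(p,M0),w);plan(w)
E
python3 s5.py 443 -297.5 49.5 0
```

```text
t 17.93 p [ 443.2 -297.9   11.1] w 45.6 F [0.4 2.9 6.1]
q [-0.413  0.933  0.811  1.963 -0.122  0.744 -0.36 ]
x [-0.372 -0.436 -0.819] y [ 0.76  -0.65   0.001] z [-0.533 -0.622  0.573]
rel [-9.8  0.   6.7]
place [626.3 251.3 115.4]
  wp [ 443. -298.   71.] q [-0.45  0.84  0.88  1.96 -0.07  0.83 -0.34] err 0.0 margin 0.48 v 0.37
  wp [590. -60. 265.] q [-0.77  0.76  0.96  1.51 -0.09  1.5  -0.54] err 0.0 margin 0.42 v 0.76
  wp [610.  80. 265.] q [-0.87  0.82  0.92  1.37 -0.17  1.65 -0.68] err 0.0 margin 0.27 v 0.76
  wp [626. 251. 215.] q [-0.24  0.77  0.22  1.44 -0.96  1.58  0.81] err 0.0 margin 0.27 v 1.27
23 rows
[ -24.6, 0, 17.2, 0, 0, 0, -24.6, 0.1, 17.2, 0, 0, 0, -45.3, -6.2, -16.4, 0, 0, 0, -45.3, -6.1, -16.5, 0, 0, 0, -45.3, -6.2, -16.4, 0, 0, 0, -45.3, -6.1, -16.5, 0, 0, 0, -45.4, -6.2, -16.4, 0, 0, 0, -45.3, -6.2, -16.4, 0, 0, 0, -45.3, -6.1, -16.5, 0, 0, 0, -22.8, -25.3, -32.6, 0, 0, 0, -22.8, -25.3, -32.5, 0, 0, 0, -22.9, -25.3, -32.6, 0, 0, 0 ]
[ -3.6, -9, -13.1, -6.9, 7, -1.2, -1.8, -7.4, -14.4, -7, 7.1, -1.3, 0.2, -5.6, -15.2, -6.9, 7, -1.2, 2.2, -3.8, -15.8, -6.9, 7, -1.2, 4.2, -1.7, -15.6, -6.9, 7.1, -1.3, 6.1, 0.2, -15.1, -7, 7, -1.2, 7.8, 2.1, -14.1, -6.9, 7.1, -1.2, 9.5, 4, -12.6, -6.9, 7, -1.3, 10.8, 5.6, -10.9, -6.9, 7, -1.2, 11.9, 7, -8.7, -7, 7.1, -1.3, 12.6, 8.2, -6.2, -6.9, 7, -1.2 ]
end [626.3 251.3 215.3]
```

Emit:
apply_moves:
  series: [-24.6,0,17.2,0,0,0,-24.6,0.1,17.2,0,0,0,-45.3,-6.2,-16.4,0,0,0,-45.3,-6.1,-16.5,0,0,0,-45.3,-6.2,-16.4,0,0,0,-45.3,-6.1,-16.5,0,0,0,-45.4,-6.2,-16.4,0,0,0,-45.3,-6.2,-16.4,0,0,0,-45.3,-6.1,-16.5,0,0,0,-22.8,-25.3,-32.6,0,0,0,-22.8,-25.3,-32.5,0,0,0,-22.9,-25.3,-32.6,0,0,0]

```text
clock: 19.42
position: [609.5, 81.5, 263.7]
tcp_rot: [-0.419, -0.193, 0.806, -0.37]
contact_force: [0.5, -0.1, -1.7]
gripper_width: 45.5
```

Emit:
apply_moves:
  series: [-3.6,-9,-13.1,-6.9,7,-1.2,-1.8,-7.4,-14.4,-7,7.1,-1.3,0.2,-5.6,-15.2,-6.9,7,-1.2,2.2,-3.8,-15.8,-6.9,7,-1.2,4.2,-1.7,-15.6,-6.9,7.1,-1.3,6.1,0.2,-15.1,-7,7,-1.2,7.8,2.1,-14.1,-6.9,7.1,-1.2,9.5,4,-12.6,-6.9,7,-1.3,10.8,5.6,-10.9,-6.9,7,-1.2,11.9,7,-8.7,-7,7.1,-1.3,12.6,8.2,-6.2,-6.9,7,-1.2,0,0,0,0,0,0]

```text
clock: 20.92
position: [625.3, 249.8, 210.9]
tcp_rot: [0.477, 0.826, -0.154, 0.257]
contact_force: [-0.0, -0.3, -3.2]
gripper_width: 45.6
```

```bash
cat > s6.py <<'E'
import sys
from ik import *
import json
py,dz,n=float(sys.argv[1]),float(sys.argv[2]),int(sys.argv[3])
st();rel=[np.array(x) for x in json.load(open("rel.json"))]
P,M=tool_for(np.array([*panpt(0,py),73+42.5]),uprightR(120),rel)
if len(sys.argv)>4: im=viewer.capture("wrist");cv2.imwrite(sys.argv[4],im[:,:,::-1])
plan([(P+[0,0,dz],M,n)])
E
python3 s6.py 0 8 4 pics/w6.png
```

```text
t 20.93 p [625.3 249.8 210.9] w 45.6 F [-0.  -0.3 -3.2]
q [-0.24   0.779  0.219  1.446 -0.96   1.582  0.806]
x [-0.412  0.709 -0.572] y [ 0.868  0.497 -0.009] z [ 0.278 -0.5   -0.82 ]
4 rows
[ 13, 0.4, 18.1, -0.1, 0, 0, 13, 0.5, 18.1, -0.1, 0, 0, 13, 0.3, 18.2, -0.1, 0, 0, 13, 0.4, 18.1, -0.1, 0.1, 0.1 ]
end [626.3 251.3 123.3]
```

View pics/w6.png

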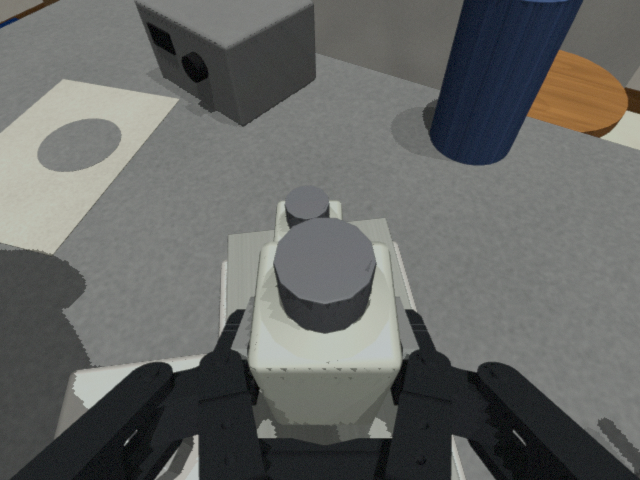

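Bottle C is upright in the grip at (325,270), with bottle A standing behind it at (307,210). Lowering.

Emit:
apply_moves:
  series: [13,0.4,18.1,-0.1,0,0,13,0.5,18.1,-0.1,0,0,13,0.3,18.2,-0.1,0,0,13,0.4,18.1,-0.1,0.1,0.1,0,0,0,0,0,0,0,0,0,0,0,0]

```text
clock: 21.72
position: [627.2, 252.8, 125.8]
tcp_rot: [0.477, 0.826, -0.148, 0.261]
contact_force: [-0.5, 0.1, -1.9]
gripper_width: 45.3
```

```bash
python3 s6.py 0 0 3
```

```text
t 21.73 p [627.2 252.8 125.8] w 45.3 F [-0.5  0.1 -1.9]
q [-0.232  0.881  0.201  1.465 -0.981  1.5    0.912]
x [-0.409  0.712 -0.571] y [0.866 0.501 0.005] z [ 0.29  -0.493 -0.821]
3 rows
[ 1.8, -0.5, 3, 0.1, 0, 0, 1.7, -0.6, 3, 0.1, -0.1, -0.1, 1.8, -0.5, 3.1, 0.2, 0, 0 ]
end [626.3 251.3 115.3]
```

Emit:
apply_moves:
  series: [1.8,-0.5,3,0.1,0,0,1.7,-0.6,3,0.1,-0.1,-0.1,1.8,-0.5,3.1,0.2,0,0,0,0,0,0,0,0]

```text
clock: 22.22
position: [626.1, 251.4, 115.1]
tcp_rot: [0.477, 0.826, -0.151, 0.259]
contact_force: [0.7, -0.9, -1.4]
gripper_width: 45.2
```

Emit:
apply_moves:
  series: [0.8,0,1.2,0,0,0,0,0,0,0,0,0,0,0,0,0,0,0]

```text
clock: 22.6
position: [626.0, 251.4, 113.8]
tcp_rot: [0.477, 0.826, -0.151, 0.259]
contact_force: [0.2, 0.9, -0.3]
gripper_width: 45.9
```

Emit:
apply_moves:
  series: [0.8,0,1.2,0,0,0,0,0,0,0,0,0,0,0,0,0,0,0]

```text
clock: 22.98
position: [626.1, 251.4, 112.3]
tcp_rot: [0.477, 0.826, -0.151, 0.259]
contact_force: [0.3, 0.4, 0.7]
gripper_width: 45.7
```

Emit:
apply_moves:
  series: [0,0,0,0,0,0,0,0,0,0,0,0,0,0,0,0,0,0,0,0,0,0,0,0,0,0,0,0,0,0]
  jaw: 1

```text
clock: 23.6
position: [626.0, 251.2, 112.1]
tcp_rot: [0.477, 0.826, -0.151, 0.259]
contact_force: [-0.3, 0.1, 0.1]
gripper_width: 85.4
```

Emit:
apply_moves:
  series: [-10,0,0,0,0,0,-20,0,0,0,0,0,-30,0,0,0,0,0,-40,0,0,0,0,0,-40,0,0,0,0,0,0,0,0,0,0,0]

```text
clock: 24.35
position: [686.2, 146.7, 194.7]
tcp_rot: [0.479, 0.824, -0.152, 0.262]
contact_force: [0.5, -0.3, -0.5]
gripper_width: 84.9
```

```bash
sed -i 's#pics/t4#pics/t7#;s#pics/w4#pics/w7#' s3.py; python3 s3.py; cat > s7.py <<'E'
from ik import *
import sys
bx,by,cap=map(float,sys.argv[1:4])
s=st();start=(s["position"],R.from_quat(s["tcp_rot"]).as_matrix())
P,M=pickpose(bx,by,cap,35)
w=[((660,90,260),None,None),((580,-40,270),M,11),(P-110*M[:,0]+[0,0,30],M,4)]
sim(s["joint_pos"],start,w+[(P,M,4)]);plan(w)
E
python3 s7.py 440.5 -92.5 61.3
```

```text
t 24.35 p [686.2 146.7 194.7] w 84.9 F [ 0.5 -0.3 -0.5]
q [-0.109  0.896  0.255  1.256 -0.921  1.712  0.849]
x [-0.403  0.71  -0.578] y [0.869 0.494 0.001] z [ 0.286 -0.502 -0.816]
(array([317., 289.]), np.int32(847), 440.6, -92.9, 82.8, 44.3, 61.3)
t 24.45 p [683.8 150.8 192.7] w 85.3 F [ 0.5 -0.2 -0.7]
q [-0.113  0.897  0.251  1.26  -0.921  1.71   0.849]
x [-0.409  0.71  -0.574] y [ 0.867  0.498 -0.002] z [ 0.284 -0.498 -0.819]
  wp [660.  90. 260.] q [-0.05  0.81  0.28  1.28 -0.88  1.81  0.86] err 0.0 margin 0.11 v 0.42
  wp [580. -40. 270.] q [-0.86  0.68  0.93  1.6   0.01  1.4  -0.47] err 0.0 margin 0.11 v 1.14
  wp [471. -36. 131.] q [-0.96  0.7   0.88  1.96 -0.04  1.07 -0.59] err 0.0 margin 0.11 v 1.14
  wp [441. -92.  10.] q [-0.82  0.87  0.76  2.08 -0.12  0.77 -0.55] err 0.0 margin 0.11 v 1.14
17 rows
[ -36, -25.5, -15.8, 0, 0, 0, -36, -25.5, -15.8, 0, 0, 0, -5.9, -12.2, 3.1, 5.8, -7.4, 1, -5.7, -11.7, 5, 5.7, -7.4, 1.1, -5.1, -11, 6.9, 5.8, -7.4, 1, -4.2, -10.1, 8.5, 5.8, -7.4, 1, -3.3, -9.1, 10, 5.8, -7.4, 1, -2, -8, 11.2, 5.7, -7.4, 1.1, -0.6, -6.8, 12.1, 5.8, -7.4, 1, 0.8, -5.6, 12.7, 5.8, -7.4, 1, 2.5, -4.3, 13, 5.7, -7.3, 1, 4, -3, 13, 5.8, -7.4, 1 ]
[ 5.6, -1.8, 12.6, 5.8, -7.4, 1.1, 35.6, -24.3, -10, 0, 0, 0, 35.5, -24.3, -10, 0, 0, 0, 35.6, -24.3, -9.9, 0, 0, 0, 35.6, -24.3, -10, 0, 0, 0 ]
end [471.3 -36.2 130.5]
```

View pics/w7.png

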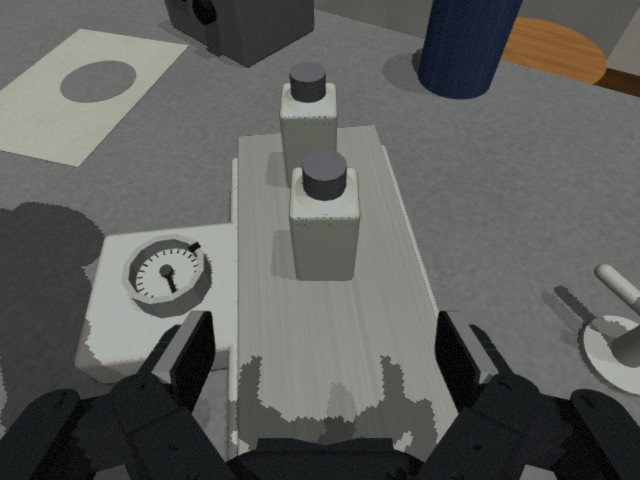

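View pics/t7.png

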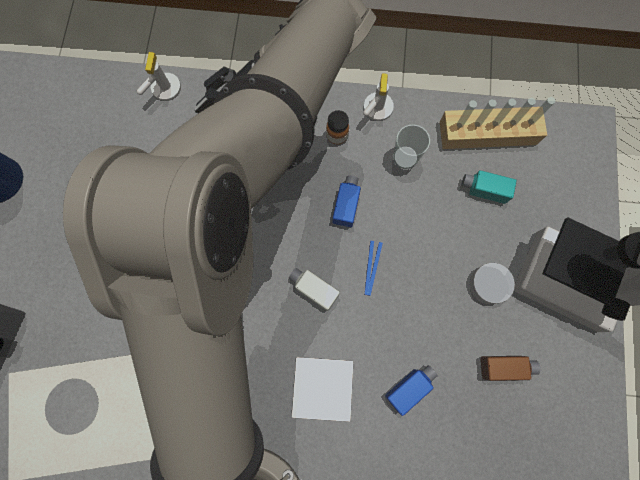

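Two bottles stand upright on the pan, at (308,110) and (325,215). The last white one is B, still at (317,289) in the top view.

Emit:
apply_moves:
  series: [-36,-25.5,-15.8,0,0,0,-36,-25.5,-15.8,0,0,0,-5.9,-12.2,3.1,5.8,-7.4,1,-5.7,-11.7,5,5.7,-7.4,1.1,-5.1,-11,6.9,5.8,-7.4,1,-4.2,-10.1,8.5,5.8,-7.4,1,-3.3,-9.1,10,5.8,-7.4,1,-2,-8,11.2,5.7,-7.4,1.1,-0.6,-6.8,12.1,5.8,-7.4,1,0.8,-5.6,12.7,5.8,-7.4,1,2.5,-4.3,13,5.7,-7.3,1,4,-3,13,5.8,-7.4,1]

```text
clock: 25.95
position: [586.3, -26.2, 268.6]
tcp_rot: [-0.419, -0.306, 0.728, -0.449]
contact_force: [-0.0, -1.0, -0.2]
gripper_width: 85.4
```

Emit:
apply_moves:
  series: [5.6,-1.8,12.6,5.8,-7.4,1.1,35.6,-24.3,-10,0,0,0,35.5,-24.3,-10,0,0,0,35.6,-24.3,-9.9,0,0,0,35.6,-24.3,-10,0,0,0,0,0,0,0,0,0,0,0,0,0,0,0]

```text
clock: 26.82
position: [471.7, -34.9, 130.6]
tcp_rot: [-0.397, -0.236, 0.762, -0.453]
contact_force: [0.6, 0.6, 1.0]
gripper_width: 85.2
```

```bash
python3 s4.py 440.5 -92.7 61.3 pics/w8.png
```

```text
t 26.82 p [471.7 -34.9 130.6] w 85.2 F [0.6 0.6 1. ]
q [-0.966  0.704  0.884  1.964 -0.041  1.069 -0.585]
x [-0.274 -0.503 -0.82 ] y [ 0.879 -0.478 -0.   ] z [-0.391 -0.72   0.573]
7 rows
[ 24.2, -0.1, -3.2, 0, 0, 0, 24.1, -0.1, -3.1, 0, 0, 0, 24.2, 0, -3.2, 0.1, -0.1, -0.1, 24.2, -0.1, -3.2, 0, 0, 0, 24.1, 0, -3.2, 0, 0, 0, 7.5, 0, 0, 0, 0, 0, 7.5, 0, 0, 0, 0, 0 ]
end [441.  -91.7  10.5]
```

View pics/w8.png

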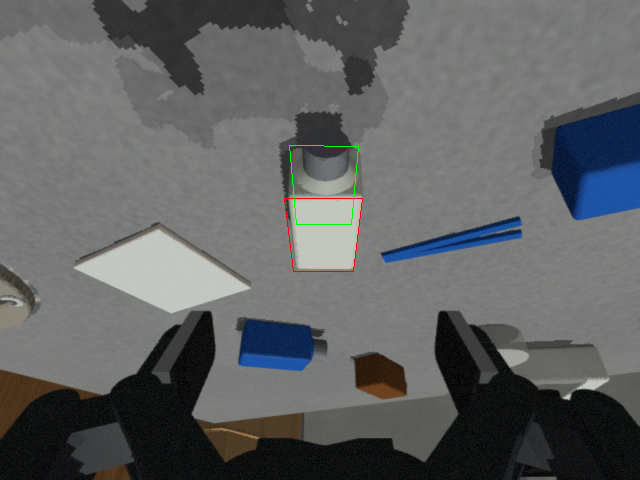

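The overlay fits bottle B at (325,233). The forceps are off to the right at (450,240), clear of the fingers.

Emit:
apply_moves:
  series: [24.2,-0.1,-3.2,0,0,0,24.1,-0.1,-3.1,0,0,0,24.2,0,-3.2,0.1,-0.1,-0.1,24.2,-0.1,-3.2,0,0,0,24.1,0,-3.2,0,0,0,7.5,0,0,0,0,0,7.5,0,0,0,0,0,0,0,0,0,0,0]

```text
clock: 27.88
position: [440.0, -92.2, 10.2]
tcp_rot: [-0.397, -0.235, 0.764, -0.452]
contact_force: [1.0, 0.0, 0.7]
gripper_width: 85.2
```

Emit:
apply_moves:
  series: [0,0,0,0,0,0,0,0,0,0,0,0,0,0,0,0,0,0,0,0,0,0,0,0,0,0,0,0,0,0,0,0,0,0,0,0,0,0,0,0,0,0]
  jaw: -1
  force: 60

```text
clock: 28.75
position: [440.2, -91.8, 10.3]
tcp_rot: [-0.397, -0.235, 0.763, -0.452]
contact_force: [-0.4, 2.7, 4.4]
gripper_width: 45.4
```

```bash
sed -i 's/(np.array(\[590,-60,265\]),None,None),((610,80,265),None,None)/(np.array([580,-40,275]),None,None),((620,30,275),None,None)/' s5.py; python3 s5.py 440.5 -92.7 61.3 -100
```

```text
t 28.75 p [440.2 -91.8  10.3] w 45.4 F [-0.4  2.7  4.4]
q [-0.821  0.867  0.764  2.082 -0.116  0.77  -0.548]
x [-0.276 -0.503 -0.819] y [ 0.877 -0.481 -0.001] z [-0.393 -0.718  0.574]
rel [-10.    0.    7.8]
place [686.3 172.3 116.1]
  wp [440. -92.  70.] q [-0.87  0.77  0.84  2.08 -0.06  0.87 -0.54] err 0.0 margin 0.36 v 0.42
  wp [580. -40. 275.] q [-0.87  0.68  0.94  1.6   0.01  1.41 -0.47] err 0.0 margin 0.36 v 0.91
  wp [620.  30. 275.] q [-0.87  0.76  0.9   1.44 -0.05  1.51 -0.51] err 0.0 margin 0.36 v 0.91
  wp [686. 172. 216.] q [-0.11  0.87  0.2   1.24 -0.9   1.7   0.79] err 0.0 margin 0.22 v 1.1
20 rows
[ -24.6, 0, 17.2, 0, 0, 0, -24.5, 0, 17.2, 0, 0, 0, -46.5, 19.5, 5.1, 0, 0, 0, -46.4, 19.5, 5, 0, 0, 0, -46.5, 19.6, 5.1, 0, 0, 0, -46.4, 19.5, 5.1, 0, 0, 0, -46.5, 19.5, 5, 0, 0, 0, -23.1, 0.7, -33, 0, 0, 0, -23.2, 0.7, -33, 0, 0, 0, -3.8, -0.9, -14.7, -5.8, 7.4, -1, -1.8, 0.5, -15.1, -5.8, 7.4, -1, 0, 2.1, -15.1, -5.8, 7.4, -1.1 ]
[ 2, 3.6, -14.7, -5.8, 7.4, -1, 3.7, 5.1, -13.9, -5.8, 7.3, -1, 5.3, 6.5, -12.7, -5.8, 7.4, -1, 6.8, 7.8, -11.2, -5.8, 7.4, -1, 7.9, 9, -9.4, -5.8, 7.4, -1, 8.8, 10, -7.4, -5.8, 7.4, -1, 9.5, 10.8, -5.1, -5.8, 7.4, -1, 9.8, 11.4, -2.7, -5.7, 7.4, -1.1 ]
end [686.4 172.3 216.1]
```

Emit:
apply_moves:
  series: [-24.6,0,17.2,0,0,0,-24.5,0,17.2,0,0,0,-46.5,19.5,5.1,0,0,0,-46.4,19.5,5,0,0,0,-46.5,19.6,5.1,0,0,0,-46.4,19.5,5.1,0,0,0,-46.5,19.5,5,0,0,0,-23.1,0.7,-33,0,0,0,-23.2,0.7,-33,0,0,0,-3.8,-0.9,-14.7,-5.8,7.4,-1,-1.8,0.5,-15.1,-5.8,7.4,-1,0,2.1,-15.1,-5.8,7.4,-1.1]

```text
clock: 30.25
position: [637.6, 69.3, 258.1]
tcp_rot: [-0.457, -0.442, 0.639, -0.432]
contact_force: [0.1, 0.1, -2.5]
gripper_width: 45.1
```

Emit:
apply_moves:
  series: [2,3.6,-14.7,-5.8,7.4,-1,3.7,5.1,-13.9,-5.8,7.3,-1,5.3,6.5,-12.7,-5.8,7.4,-1,6.8,7.8,-11.2,-5.8,7.4,-1,7.9,9,-9.4,-5.8,7.4,-1,8.8,10,-7.4,-5.8,7.4,-1,9.5,10.8,-5.1,-5.8,7.4,-1,9.8,11.4,-2.7,-5.7,7.4,-1.1,0,0,0,0,0,0,0,0,0,0,0,0]

```text
clock: 31.5
position: [686.0, 171.6, 215.6]
tcp_rot: [0.477, 0.826, -0.153, 0.261]
contact_force: [-0.2, 0.2, -1.2]
gripper_width: 45.2
```

```bash
python3 s6.py -100 6 5 pics/w9.png
```

```text
t 31.5 p [686.  171.6 215.6] w 45.2 F [-0.2  0.2 -1.2]
q [-0.11   0.869  0.198  1.245 -0.902  1.699  0.786]
x [-0.41   0.707 -0.576] y [ 0.866  0.499 -0.004] z [ 0.285 -0.5   -0.817]
5 rows
[ 10.9, 0.1, 15.4, 0, 0, 0, 10.9, 0.1, 15.4, 0, 0.1, 0, 10.9, 0.1, 15.4, -0.1, 0, 0, 10.9, 0.1, 15.5, 0, 0, 0, 10.9, 0, 15.4, 0, 0, 0 ]
end [686.3 172.3 122.1]
```

View pics/w9.png

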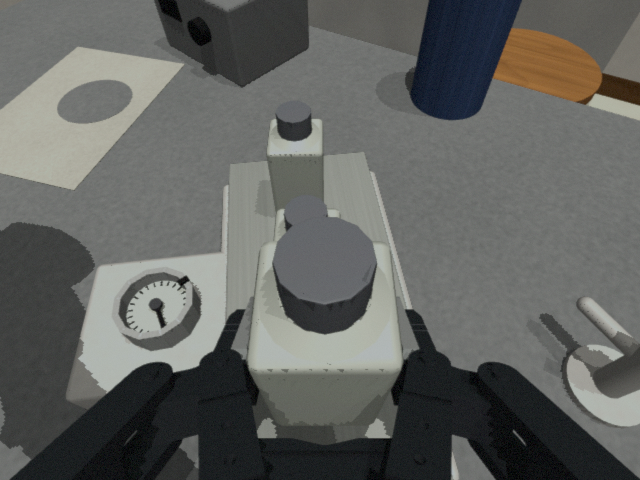

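Bottle B is upright in the grip at (325,270), and the other two are still standing. Lowering.

Emit:
apply_moves:
  series: [10.9,0.1,15.4,0,0,0,10.9,0.1,15.4,0,0.1,0,10.9,0.1,15.4,-0.1,0,0,10.9,0.1,15.5,0,0,0,10.9,0,15.4,0,0,0,2,0,3,0,0,0,0,0,0,0,0,0,0,0,0,0,0,0]

```text
clock: 32.55
position: [686.6, 172.4, 118.4]
tcp_rot: [0.477, 0.826, -0.15, 0.26]
contact_force: [-0.3, -0.8, -2.1]
gripper_width: 45.5
```

Emit:
apply_moves:
  series: [1,0,1.5,0,0,0,0.9,0,1.2,0,0,0,0,0,0,0,0,0,0,0,0,0,0,0]

```text
clock: 33.05
position: [686.0, 172.4, 114.1]
tcp_rot: [0.476, 0.826, -0.15, 0.26]
contact_force: [-0.2, 0.4, -1.7]
gripper_width: 45.5
```

Emit:
apply_moves:
  series: [0.9,0,1.2,0,0,0,0,0,0,0,0,0,0,0,0,0,0,0]

```text
clock: 33.42
position: [686.0, 172.5, 112.6]
tcp_rot: [0.476, 0.826, -0.15, 0.26]
contact_force: [0.4, -0.5, -1.7]
gripper_width: 45.4
```

Emit:
apply_moves:
  series: [0.9,0,1.2,0,0,0,0,0,0,0,0,0,0,0,0,0,0,0]

```text
clock: 33.8
position: [686.1, 172.5, 111.2]
tcp_rot: [0.476, 0.826, -0.15, 0.26]
contact_force: [-0.1, -0.0, 0.0]
gripper_width: 45.4
```

Emit:
apply_moves:
  series: [0.9,0,1.2,0,0,0,0,0,0,0,0,0,0,0,0,0,0,0]

```text
clock: 34.17
position: [686.1, 172.5, 109.8]
tcp_rot: [0.476, 0.826, -0.15, 0.26]
contact_force: [-0.1, -0.8, 0.9]
gripper_width: 45.5
```

Contact is showing, with the weight carried by the pan. Releasing.

Emit:
apply_moves:
  series: [0,0,0,0,0,0,0,0,0,0,0,0,0,0,0,0,0,0,0,0,0,0,0,0,0,0,0,0,0,0]
  jaw: 1

```text
clock: 34.8
position: [685.9, 172.6, 109.6]
tcp_rot: [0.476, 0.826, -0.15, 0.26]
contact_force: [0.1, -0.6, 0.6]
gripper_width: 85.5
```

Emit:
apply_moves:
  series: [-10,0,0,0,0,0,-20,0,0,0,0,0,-30,0,0,0,0,0,-40,0,0,0,0,0,-40,0,0,0,0,0,0,0,0,0,0,0,0,0,0,0,0,0]

```text
clock: 35.67
position: [743.6, 72.8, 189.8]
tcp_rot: [0.477, 0.826, -0.15, 0.26]
contact_force: [-0.7, 0.6, -0.7]
gripper_width: 85.6
```

```bash
python3 - <<'E'
from h import *
s=log();c=viewer.calibration("wrist");im=viewer.capture("wrist");v=im[:,:,::-1]
cv2.imwrite("pics/w10.png",v);np.save("w10c.npy",c["world_to_cam"])
dc=np.array([528.9,163.3,74]);print(w2px(c,dc))
E
```

```text
t 35.67 p [743.6  72.8 189.8] w 85.6 F [-0.7  0.6 -0.7]
q [ 0.014  1.025  0.218  0.996 -0.884  1.837  0.8  ]
x [-0.411  0.71  -0.572] y [ 0.866  0.501 -0.001] z [ 0.286 -0.496 -0.82 ]
[173.85239842 179.99389495]
```

View pics/w10.png

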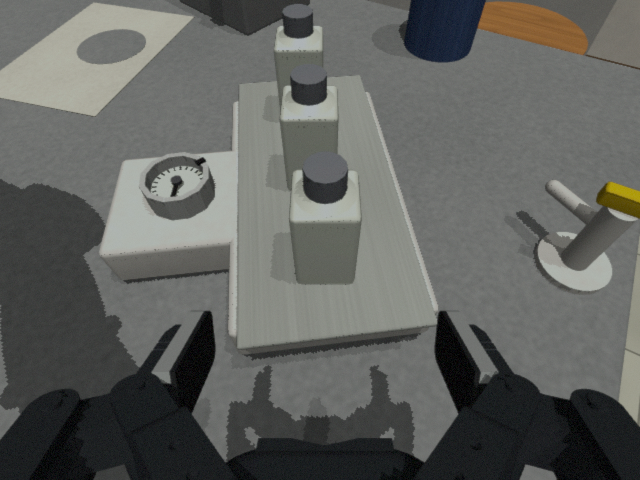

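All three bottles stand on the pan, at (300,60), (310,130) and (325,220). Next I'll look at the dial from above.

```bash
cat > s8.py <<'E'
from ik import *
def downR(yyaw):  # tool x down, y at yaw
    y=hd(yyaw);x=-UP;return np.stack([x,y,np.cross(x,y)],1)
DC=np.array([528.9,163.3])
E
python3 - <<'E'
from s8 import *
s=telemetry.observe();start=(s["position"],R.from_quat(s["tcp_rot"]).as_matrix())
for yy in (45,70,90):
    w=[((730,60,300),None,3),((*DC,260),downR(yy),9),((*DC,200),downR(yy),2)]
    print(yy);q,_,_=sim(s["joint_pos"],start,w)
    for d in (-60,-120): 
        q2,_,_=sim(q,((*DC,200),downR(yy)),[((*DC,65),downR(yy),3),((*DC,65),downR(yy+d/2),6),((*DC,65),downR(yy+d),6)])
    if yy==70: plan(w)
E
```

```text
45
  wp [730.  60. 300.] q [ 0.04  0.91  0.2   0.96 -0.88  1.92  0.7 ] err 10.4 margin 0.0 v 0.32
  wp [529. 163. 260.] q [-0.69  0.25  0.33  1.83 -0.09  1.07  0.47] err 10.4 margin 0.0 v 1.0
  wp [529. 163. 200.] q [-0.67  0.32  0.32  1.9  -0.12  0.94  0.49] err 10.4 margin 0.0 v 1.0
  wp [529. 163.  65.] q [-0.62  0.51  0.26  1.99 -0.21  0.66  0.56] err 0.0 margin 0.45 v 0.76
  wp [529. 163.  65.] q [-0.72  0.53  0.4   2.   -0.32  0.67  0.15] err 0.1 margin 0.44 v 0.76
  wp [529. 163.  65.] q [-0.83  0.56  0.54  2.01 -0.44  0.69 -0.27] err 0.1 margin 0.43 v 0.76
  wp [529. 163.  65.] q [-0.62  0.51  0.26  1.99 -0.21  0.66  0.56] err 0.0 margin 0.45 v 0.76
  wp [529. 163.  65.] q [-0.83  0.56  0.54  2.01 -0.44  0.69 -0.27] err 0.0 margin 0.43 v 1.12
  wp [529. 163.  65.] q [-1.01  0.65  0.82  2.02 -0.69  0.77 -1.09] err 0.0 margin 0.42 v 1.12
70
  wp [730.  60. 300.] q [ 0.04  0.91  0.2   0.96 -0.88  1.92  0.7 ] err 10.4 margin 0.0 v 0.32
  wp [529. 163. 260.] q [-0.61  0.25  0.24  1.83 -0.07  1.07  0.87] err 10.4 margin 0.0 v 0.94
  wp [529. 163. 200.] q [-0.6   0.31  0.23  1.89 -0
[... 1262 characters left out ...]
7  1.2 ] err 10.4 margin 0.0 v 1.01
  wp [529. 163. 200.] q [-0.53  0.31  0.15  1.89 -0.06  0.94  1.21] err 10.4 margin 0.0 v 1.01
  wp [529. 163.  65.] q [-0.51  0.5   0.12  1.99 -0.09  0.66  1.24] err 0.0 margin 0.45 v 0.76
  wp [529. 163.  65.] q [-0.61  0.51  0.26  1.99 -0.2   0.66  0.82] err 0.1 margin 0.45 v 0.76
  wp [529. 163.  65.] q [-0.72  0.53  0.4   2.   -0.32  0.67  0.4 ] err 0.1 margin 0.44 v 0.76
  wp [529. 163.  65.] q [-0.51  0.5   0.12  1.99 -0.09  0.66  1.24] err 0.0 margin 0.45 v 0.76
  wp [529. 163.  65.] q [-0.72  0.53  0.4   2.   -0.32  0.67  0.4 ] err 0.0 margin 0.44 v 1.13
  wp [529. 163.  65.] q [-0.92  0.6   0.68  2.01 -0.56  0.72 -0.42] err 0.0 margin 0.43 v 1.13
```

```bash
python3 - <<'E'
from s8 import *
s=telemetry.observe();start=(s["position"],R.from_quat(s["tcp_rot"]).as_matrix())
w=[((700,60,280),downR(70),8),((*DC,255),downR(70),4),((*DC,190),downR(70),3)]
sim(s["joint_pos"],start,w);plan(w)
E
```

```text
wp [700.  60. 280.] q [-0.43  0.51  0.39  1.44 -0.2   1.23  1.2 ] err 0.0 margin 0.12 v 0.84
  wp [529. 163. 255.] q [-0.7   0.26  0.35  1.84 -0.1   1.06  0.91] err 0.0 margin 0.12 v 0.91
  wp [529. 163. 190.] q [-0.68  0.33  0.34  1.91 -0.14  0.92  0.94] err 0.0 margin 0.12 v 0.91
15 rows
[ -5.5, -5.5, -10, -4.6, -6.6, -2.4, -6.3, -5, -9.7, -4.6, -6.6, -2.4, -7.3, -4.5, -9.4, -4.6, -6.6, -2.4, -8.1, -4.2, -8.8, -4.6, -6.6, -2.4, -9, -3.7, -8.1, -4.6, -6.6, -2.4, -9.7, -3.6, -7.3, -4.6, -6.6, -2.3, -10.3, -3.4, -6.5, -4.6, -6.6, -2.4, -10.9, -3.4, -5.5, -4.6, -6.6, -2.4, 6.3, 9.7, -49, 0, 0, 0, 6.3, 9.6, -49, 0, 0, 0, 6.3, 9.7, -49, 0, 0, 0, 6.3, 9.7, -49, 0, 0, 0 ]
[ 21.7, 0, 0, 0, 0, 0, 21.6, -0.1, 0, 0, 0, 0, 21.7, 0, 0, 0, 0, 0 ]
end [528.9 163.3 190. ]
```

Emit:
apply_moves:
  series: [-5.5,-5.5,-10,-4.6,-6.6,-2.4,-6.3,-5,-9.7,-4.6,-6.6,-2.4,-7.3,-4.5,-9.4,-4.6,-6.6,-2.4,-8.1,-4.2,-8.8,-4.6,-6.6,-2.4,-9,-3.7,-8.1,-4.6,-6.6,-2.4,-9.7,-3.6,-7.3,-4.6,-6.6,-2.3,-10.3,-3.4,-6.5,-4.6,-6.6,-2.4,-10.9,-3.4,-5.5,-4.6,-6.6,-2.4,6.3,9.7,-49,0,0,0,6.3,9.6,-49,0,0,0,6.3,9.7,-49,0,0,0,6.3,9.7,-49,0,0,0]

```text
clock: 37.22
position: [526.5, 164.8, 254.4]
tcp_rot: [0.122, 0.697, -0.122, 0.696]
contact_force: [-0.6, 0.1, -0.4]
gripper_width: 85.2
```

Emit:
apply_moves:
  series: [21.7,0,0,0,0,0,21.6,-0.1,0,0,0,0,21.7,0,0,0,0,0,0,0,0,0,0,0,0,0,0,0,0,0]

```text
clock: 37.85
position: [529.2, 163.5, 190.7]
tcp_rot: [0.123, 0.696, -0.122, 0.697]
contact_force: [-0.5, -0.1, 0.2]
gripper_width: 85.4
```

```bash
python3 - <<'E'
from s8 import *
import json
s=log();c=viewer.calibration("wrist");im=viewer.capture("wrist");v=im[:,:,::-1]
cv2.imwrite("pics/w11.png",v);np.savez("w11c.npz",**c)
print(w2px(c,[*DC,74]))
E
```

```text
t 37.85 p [529.2 163.5 190.7] w 85.4 F [-0.5 -0.1  0.2]
q [-0.685  0.331  0.338  1.909 -0.136  0.922  0.941]
x [ 0.001  0.001 -1.   ] y [0.341 0.94  0.001] z [ 0.94  -0.341  0.001]
[323.85783022 225.46554273]
```

View pics/w11.png

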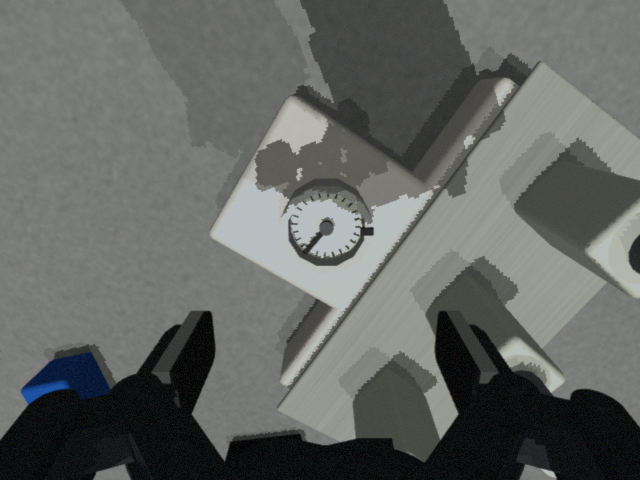

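```bash
python3 - <<'E'
import cv2
a=cv2.imread("pics/w11.png")[170:285,265:395];cv2.imwrite("pics/c11.png",cv2.resize(a,None,fx=5,fy=5,interpolation=cv2.INTER_CUBIC))
E
```

```text
(no output)
```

View pics/c11.png

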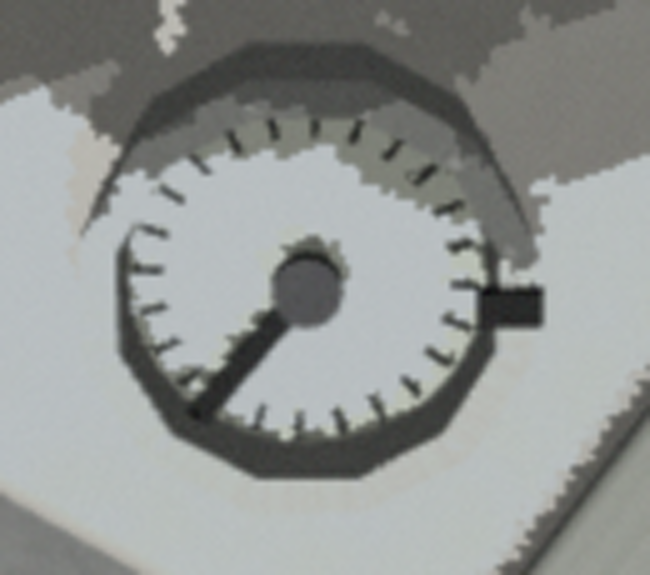

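```bash
cat > dial.py <<'E'
from s8 import *
def meas(c,mark,tip,hub=None,z=74):
    m=px2w(c,mark,z)[:2];t=px2w(c,tip,z)[:2]
    d=t-m;L=np.linalg.norm(d);mid=(m+t)/2;n=np.array([-d[1],d[0]])/L;h=np.sqrt(max(0,625-L*L/4))
    C=min([mid+n*h,mid-n*h],key=lambda q:np.linalg.norm(q-DC))
    ang=lambda v:(YAW-np.degrees(np.arctan2(*(v-C)[::-1]))+180)%360-180
    print("mark",m.round(1),"tip",t.round(1),"chord",L.round(1),"C",C.round(1),"bezel",round(ang(m),1),"pointer",round(ang(t),1),"need cw",round((ang(t)-ang(m)),1))
    ang2=lambda v:(YAW-np.degrees(np.arctan2(*(v-DC)[::-1]))+180)%360-180
    print("with DC: bezel",round(ang2(m),1),"pointer",round(ang2(t),1), "r",np.linalg.norm(m-DC).round(1),np.linalg.norm(t-DC).round(1))
    return C
E
python3 - <<'E'
from dial import *
c=np.load("w11c.npz")
meas(c,(265+480/5,170+307/5),(265+197/5,170+415/5))
print("hub74",px2w(c,(265+307/5,170+290/5),74).round(1),"hub80",px2w(c,(265+307/5,170+290/5),78).round(1))
for a in (24,26,31): print(a,w2px(c,[*DC,74]+0*UP))
E
```

```text
mark [541.9 186.2] tip [543.5 143.2] chord 43.0 C [530.  164.2] bezel -24.4 pointer 94.3 need cw 118.7
with DC: bezel -23.3 pointer 91.1 r 26.3 24.8
hub74 [531.2 164.3  74. ] hub80 [530.  164.8  78. ]
24 [323.85783022 225.46554273]
26 [323.85783022 225.46554273]
31 [323.85783022 225.46554273]
```

The dial is clear in the crop. The zero mark's inner end is at image (361,231) and the pointer tip at (304,253). That puts the bezel at about -24° and the pointer at about 94°, so it needs about 119° clockwise. I'll turn the hand so the pads take flats 60° away from the mark.

```bash
python3 - <<'E'
from s8 import *
C=np.array([530,164.2])
s=telemetry.observe();start=(s["position"],R.from_quat(s["tcp_rot"]).as_matrix())
w=[((*C,150),downR(121.6),6)]
q,_,_=sim(s["joint_pos"],start,w+[((*C,63),downR(121.6),3),((*C,63),downR(62),8),((*C,63),downR(2.9),8),((*C,63),downR(-7),2)]);plan(w)
E
```

```text
wp [530. 164. 150.] q [-0.52  0.38  0.14  1.93 -0.07  0.84  1.77] err 0.2 margin 0.51 v 1.12
  wp [530. 164.  63.] q [-0.5   0.5   0.12  1.98 -0.09  0.66  1.79] err 0.2 margin 0.46 v 1.12
  wp [530. 164.  63.] q [-0.72  0.53  0.39  2.   -0.32  0.67  0.96] err 0.2 margin 0.44 v 1.12
  wp [530. 164.  63.] q [-0.91  0.6   0.66  2.01 -0.56  0.72  0.15] err 0.2 margin 0.43 v 1.12
  wp [530. 164.  63.] q [-0.94  0.61  0.71  2.01 -0.6   0.73  0.01] err 0.2 margin 0.43 v 1.12
6 rows
[ 6.8, 0.1, 0, -8.6, 0, 0, 6.8, 0.2, 0.1, -8.6, 0, 0, 6.9, 0.1, 0, -8.6, 0.1, 0, 6.8, 0.1, 0.1, -8.6, 0, 0, 6.8, 0.1, 0.1, -8.6, 0, 0, 6.8, 0.1, 0.1, -8.6, 0, -0.1 ]
end [530.  164.2 150. ]
```

Emit:
apply_moves:
  series: [6.8,0.1,0,-8.6,0,0,6.8,0.2,0.1,-8.6,0,0,6.9,0.1,0,-8.6,0.1,0,6.8,0.1,0.1,-8.6,0,0,6.8,0.1,0.1,-8.6,0,0,6.8,0.1,0.1,-8.6,0,-0.1,0,0,0,0,0,0,0,0,0,0,0,0]

```text
clock: 38.9
position: [530.1, 163.8, 149.9]
tcp_rot: [-0.192, 0.68, 0.191, 0.681]
contact_force: [-0.0, -0.1, 0.5]
gripper_width: 85.2
```

```bash
python3 - <<'E'
from s8 import *
s=log();c=viewer.calibration("wrist");im=viewer.capture("wrist");v=im[:,:,::-1].copy()
np.savez("w12c.npz",**c);u=w2px(c,[530,164.2,74]).round().astype(int);print(u)
x0,y0=u[0]-80,u[1]-70
cv2.imwrite("pics/w12.png",v);cv2.imwrite("pics/c12.png",cv2.resize(v[y0:y0+140,x0:x0+160],None,fx=5,fy=4,interpolation=cv2.INTER_CUBIC) if 0 else cv2.resize(v[y0:y0+140,x0:x0+160],None,fx=4,fy=4,interpolation=cv2.INTER_CUBIC));print(x0,y0)
E
```

```text
t 38.9 p [530.1 163.8 149.9] w 85.2 F [-0.  -0.1  0.5]
q [-0.523  0.376  0.138  1.931 -0.066  0.839  1.769]
x [ 0.001 -0.001 -1.   ] y [-0.522  0.853 -0.001] z [0.853 0.522 0.   ]
[326 247]
246 177
```

View pics/c12.png

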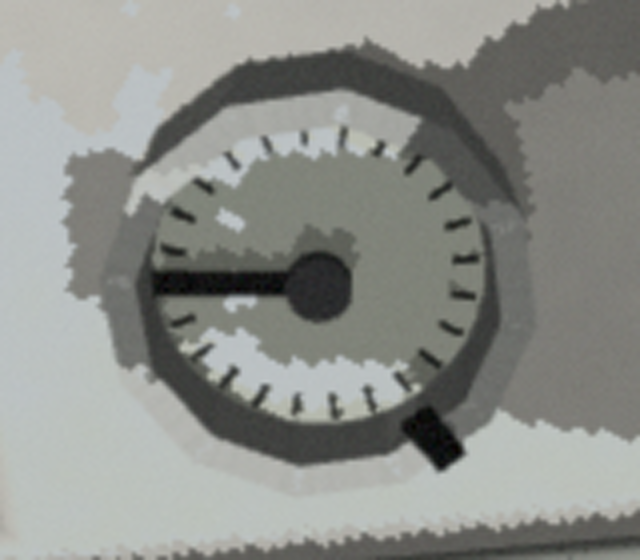

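```bash
python3 - <<'E'
from dial import *
c=np.load("w12c.npz")
f=lambda x,y:(246+x/4,177+y/4)
C=meas(c,f(414,417),f(152,285))
s=telemetry.observe();y=R.from_quat(s["tcp_rot"]).as_matrix()[:,1];print("jaw yaw",np.degrees(np.arctan2(y[1],y[0])))
for z in (74,82):
  for n,x,yy in [("mark in",414,417),("mark out",452,463),("v",200,460),("v",300,492),("v",395,475),("v",105,275),("v",120,362),("v",535,318),("v",525,228),("vtop",240,65),("vtop",350,52),("vtop",445,95)]:
    p=px2w(c,f(x,yy),z)[:2]-C;print(z,n,p.round(1),"yaw",np.degrees(np.arctan2(p[1],p[0])).round(1),"r",np.linalg.norm(p).round(1))
E
```

```text
mark [541.7 188.2] tip [543.7 143. ] chord 45.2 C [532.  165.1] bezel -30.1 pointer 99.2 need cw 129.4
with DC: bezel -25.6 pointer 91.0 r 27.9 25.1
jaw yaw 121.47661584622118
74 mark in [ 9.6 23.1] yaw 67.3 r 25.0
74 mark out [13.2 32.4] yaw 67.8 r 35.0
74 v [33.2 -1.3] yaw -2.3 r 33.3
74 v [29.9 14.8] yaw 26.4 r 33.4
74 v [19.6 25.9] yaw 52.9 r 32.5
74 v [ 14.  -28.8] yaw -64.1 r 32.1
74 v [ 25.2 -20.1] yaw -38.5 r 32.2
74 v [-13.7  29.7] yaw 114.8 r 32.7
74 v [-24.8  20.4] yaw 140.6 r 32.2
74 vtop [-24.1 -27.9] yaw -130.7 r 36.9
74 vtop [-33.8 -15.6] yaw -155.3 r 37.2
74 vtop [-35.6  -0.6] yaw -179.0 r 35.6
82 mark in [ 6.6 20.5] yaw 72.2 r 21.6
82 mark out [10.  29.5] yaw 71.2 r 31.2
82 v [29.3 -3. ] yaw -5.8 r 29.5
82 v [26.1 12.6] yaw 25.8 r 29.0
82 v [16.2 23.3] yaw 55.2 r 28.4
82 v [ 10.8 -29.5] yaw -69.9 r 31.4
82 v [ 21.6 -21. ] yaw -44.2 r 30.1
82 v [-15.9  27. ] yaw 120.5 r 31.3
82 v [-26.6  18. ] yaw 145.9 r 32.1
82 vtop [-25.9 -28.6] yaw -132.2 r 38.5
82 vtop [-35.3 -16.7] yaw -154.7 r 39.0
82 vtop [-37.   -2.3] yaw -176.5 r 37.0
```

```bash
python3 - <<'E'
from dial import *
from scipy.optimize import least_squares
c=np.load("w12c.npz")
f=lambda x,y:(246+x/4,177+y/4)
V=[(200,460),(300,492),(395,475),(105,275),(120,362),(535,318),(525,228),(225,105),(335,90)]
W=np.array([px2w(c,f(*v),82)[:2] for v in V])
s=least_squares(lambda p:np.linalg.norm(W-p[:2],axis=1)-p[2],[530,164,31],loss='soft_l1');print(s.x.round(1),s.fun.round(1))
C=s.x[:2]
a=np.degrees(np.arctan2(*(W-C).T[::-1]));print(a.round(1),(a%30).round(1))
for n,x,y,z in [("min",414,417,82),("mout",452,463,82),("min",414,417,74),("tip",152,285,74),("hub",318,287,78),("hub",318,287,74)]:
    p=px2w(c,f(x,y),z)[:2]-C;print(n,z,p.round(1),"yaw",np.degrees(np.arctan2(p[1],p[0])).round(1),np.linalg.norm(p).round(1))
im=cv2.imread("pics/c12.png")
E
```

```text
[529.8 163.8  31.2] [ 0.4  0.3 -0.5 -0.2 -0.3  0.2 -0.1  0.4 -0.2]
[  -3.1   26.1   53.2  -65.3  -39.7  115.9  141.7 -124.1 -152.4] [26.9 26.1 23.2 24.7 20.3 25.9 21.7 25.9 27.6]
min 82 [ 8.8 21.8] yaw 68.0 23.5
mout 82 [12.2 30.8] yaw 68.3 33.1
min 74 [11.8 24.3] yaw 64.1 27.1
tip 74 [ 13.9 -20.8] yaw -56.2 25.0
hub 78 [-0.1 -0.3] yaw -105.1 0.3
hub 74 [1.2 0.5] yaw 22.6 1.3
```

```bash
python3 - <<'E'
from s8 import *
C=np.array([529.8,163.8])
s=telemetry.observe()
plan([((*C,110),downR(129.),2),((*C,64),downR(129.),4)])
E
```

```text
6 rows
[ 19.9, 0.1, -0.1, -3.8, 0, 0, 20, 0.1, -0.1, -3.7, 0, 0.1, 11.5, 0, 0, 0, 0, 0, 11.5, 0, 0, 0, 0, 0, 11.5, 0, 0, 0, 0, 0, 11.5, -0.1, -0.1, 0, 0, 0 ]
end [529.8 163.7  64. ]
```

Emit:
apply_moves:
  series: [19.9,0.1,-0.1,-3.8,0,0,20,0.1,-0.1,-3.7,0,0,11.5,0,0,0,0,0,11.5,0,0,0,0,0,11.5,0,0,0,0,0,11.5,-0.1,-0.1,0,0,0,0,0,0,0,0,0,0,0,0,0,0,0]

```text
clock: 39.95
position: [529.6, 163.6, 63.5]
tcp_rot: [-0.237, 0.666, 0.236, 0.666]
contact_force: [0.6, 0.1, 0.5]
gripper_width: 85.6
```

Emit:
apply_moves:
  series: [0,0,0,0,0,0,0,0,0,0,0,0,0,0,0,0,0,0,0,0,0,0,0,0,0,0,0,0,0,0]
  jaw: -1
  force: 40

```text
clock: 40.58
position: [529.6, 163.7, 64.1]
tcp_rot: [-0.237, 0.666, 0.236, 0.666]
contact_force: [-0.5, -1.0, 5.9]
gripper_width: 60.9
```

```bash
python3 - <<'E'
from s8 import *
s=st();im=viewer.capture("wrist");cv2.imwrite("pics/w13.png",im[:,:,::-1])
y=R.from_quat(s["tcp_rot"]).as_matrix()[:,1];print("jaw yaw",np.degrees(np.arctan2(y[1],y[0])))
E
```

```text
t 40.58 p [529.6 163.7  64.1] w 60.9 F [-0.5 -1.   5.9]
q [-0.483  0.5    0.09   1.983 -0.069  0.662  1.903]
x [ 0.    -0.001 -1.   ] y [-0.631  0.776 -0.001] z [ 0.776  0.631 -0.   ]
jaw yaw 129.10970201168948
```

View pics/w13.png

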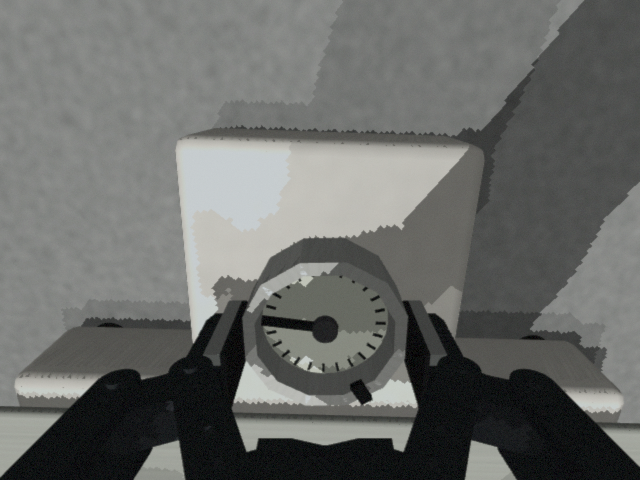

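The bezel is gripped on its flats with the width at 61, and the dial is visible between the fingers. Turning clockwise (positive about tool x).

Emit:
apply_moves:
  series: [0,0,0,4,0,0,0,0,0,8,0,0,0,0,0,8,0,0,0,0,0,8,0,0,0,0,0,8,0,0,0,0,0,8,0,0,0,0,0,8,0,0,0,0,0,4,0,0,0,0,0,0,0,0]

```text
clock: 41.75
position: [529.5, 164.4, 64.1]
tcp_rot: [0.104, 0.699, -0.104, 0.699]
contact_force: [-1.5, 1.4, 5.1]
gripper_width: 60.7
```

```bash
cat > s9.py <<'E'
from s8 import *
import sys
s=st();c=viewer.calibration("wrist");im=viewer.capture("wrist");n=sys.argv[1];cv2.imwrite(f"pics/{n}.png",im[:,:,::-1]);np.savez(n+".npz",**c)
y=R.from_quat(s["tcp_rot"]).as_matrix()[:,1];print("jaw yaw",np.degrees(np.arctan2(y[1],y[0])))
u=w2px(c,[529.8,163.8,80]).round().astype(int);x0,y0=u-[80,65];print(x0,y0)
cv2.imwrite(f"pics/{n}c.png",cv2.resize(im[y0:y0+130,x0:x0+160,::-1],None,fx=5,fy=5*0.9,interpolation=cv2.INTER_CUBIC) if 0 else cv2.resize(im[y0:y0+130,x0:x0+160,::-1],None,fx=4.5,fy=4.5,interpolation=cv2.INTER_CUBIC))
E
python3 s9.py w14
```

```text
t 41.75 p [529.5 164.4  64.1] w 60.7 F [-1.5  1.4  5.1]
q [-0.683  0.522  0.347  1.996 -0.277  0.668  1.116]
x [ 0.  0. -1.] y [0.291 0.957 0.   ] z [ 0.957 -0.291  0.   ]
jaw yaw 73.09624389084254
243 271
```

View pics/w14.png

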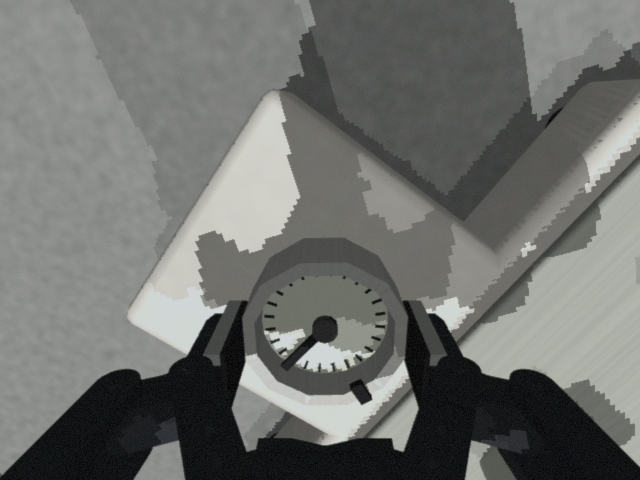

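Emit:
apply_moves:
  series: [0,0,0,4,0,0,0,0,0,8,0,0,0,0,0,8,0,0,0,0,0,8,0,0,0,0,0,8,0,0,0,0,0,8,0,0,0,0,0,8,0,0,0,0,0,8,0,0,0,0,0,4,0,0,0,0,0,0,0,0,0,0,0,0,0,0]

```text
clock: 43.18
position: [530.1, 165.0, 64.2]
tcp_rot: [0.459, 0.538, -0.458, 0.538]
contact_force: [-0.3, 3.8, 5.8]
gripper_width: 61.0
```

```bash
python3 s9.py w15
```

```text
t 43.17 p [530.1 165.   64.2] w 61.0 F [-0.3  3.8  5.8]
q [-0.9    0.589  0.643  2.009 -0.535  0.714  0.238]
x [ 0.001  0.001 -1.   ] y [0.987 0.159 0.001] z [ 0.159 -0.987 -0.001]
jaw yaw 9.176978031361692
241 273
```

View pics/w15c.png

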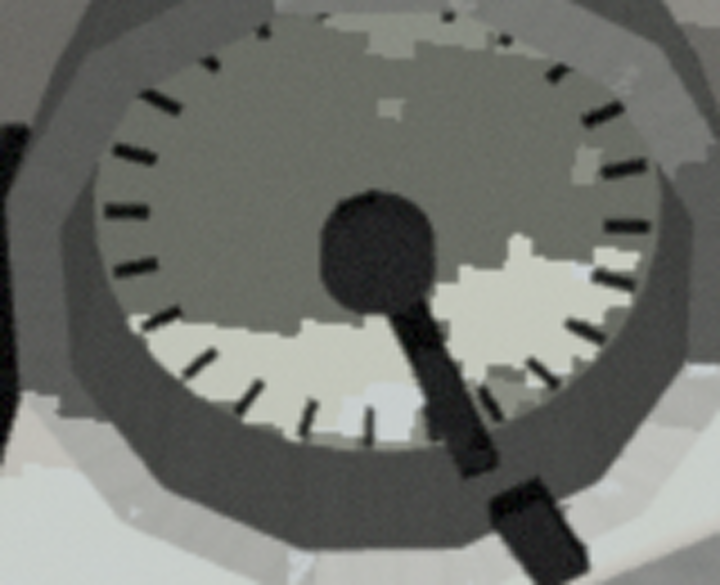

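```bash
cat > ang.py <<'E'
from s8 import *
def A(n,off,sc,pts,C):
    c=np.load(n+".npz")
    for nm,x,y,z in pts:
        p=px2w(c,(off[0]+x/sc,off[1]+y/sc),z)[:2]-C;print(nm,z,p.round(1),"yaw",np.degrees(np.arctan2(p[1],p[0])).round(1),"r",np.linalg.norm(p).round(1))
E
python3 - <<'E'
from ang import *
C=np.array([529.8,163.8])
A("w15",(241,273),4.5,[("hub",378,255,78),("hub",378,255,74),("tip",480,470,74),("min",517,493,74),("min",517,493,78),("min",517,493,82),("min top",521,497,82),("mout",560,568,82),("mout",560,568,80),("mout",560,568,83),("mout",560,568,78)],C)
E
```

```text
hub 78 [1.  2.7] yaw 70.0 r 2.9
hub 74 [1.4 0.2] yaw 6.3 r 1.4
tip 74 [ 14.2 -20.7] yaw -55.6 r 25.1
min 74 [ 18.  -22.6] yaw -51.6 r 28.9
min 78 [ 17.  -19.4] yaw -48.7 r 25.8
min 82 [ 16.1 -16.2] yaw -45.1 r 22.8
min top 82 [ 16.5 -16.5] yaw -45.0 r 23.4
mout 82 [ 21.3 -23.4] yaw -47.7 r 31.6
mout 80 [ 21.8 -25.1] yaw -49.0 r 33.3
mout 83 [ 21.  -22.5] yaw -47.0 r 30.8
mout 78 [ 22.4 -26.9] yaw -50.2 r 35.0
```

The mark is close to the pointer but still short of it, with the tip at (480,470) and the mark's inner end at (517,493) in the crop. I'll add 6°, release, and view along the pointer's plane, where height parallax cannot mislead.

Emit:
apply_moves:
  series: [0,0,0,3,0,0,0,0,0,3,0,0,0,0,0,0,0,0,0,0,0,0,0,0]

```text
clock: 43.72
position: [530.2, 165.0, 64.1]
tcp_rot: [0.487, 0.514, -0.485, 0.514]
contact_force: [0.1, 2.4, 5.4]
gripper_width: 60.9
```

Emit:
apply_moves:
  series: [0,0,0,0,0,0,0,0,0,0,0,0,0,0,0,0,0,0,0,0,0,0,0,0]
  jaw: 0.68

```text
clock: 44.22
position: [529.2, 163.3, 63.2]
tcp_rot: [0.486, 0.513, -0.487, 0.514]
contact_force: [-0.6, 0.2, -0.1]
gripper_width: 71.5
```

```bash
python3 - <<'E'
from s8 import *
s=st();C=np.array([529.8,163.8]);start=(s["position"],R.from_quat(s["tcp_rot"]).as_matrix())
w=[(s["position"]+[0,0,40],None,3),((*C,150),downR(34),5)]
sim(s["joint_pos"],start,w);plan(w)
E
```

```text
t 44.23 p [529.2 163.3  63.2] w 71.5 F [-0.6  0.2 -0.1]
q [-0.918  0.599  0.671  2.012 -0.559  0.72   0.157]
x [-0.001 -0.001 -1.   ] y [ 0.999  0.054 -0.001] z [ 0.054 -0.999  0.001]
  wp [529. 163. 103.] q [-0.96  0.54  0.73  1.99 -0.5   0.79  0.11] err 0.0 margin 0.43 v 0.19
  wp [530. 164. 150.] q [-0.91  0.43  0.64  1.96 -0.34  0.86  0.5 ] err 0.0 margin 0.43 v 0.65
8 rows
[ -13.3, 0, 0, 0, 0, 0, -13.4, 0, 0, 0, 0, 0, -13.3, 0, 0.1, 0, 0, 0, -9.4, 0.1, -0.1, -6.2, 0, 0, -9.3, 0.1, -0.1, -6.2, 0, 0, -9.4, 0.1, 0, -6.1, 0, 0, -9.4, 0.2, -0.1, -6.2, 0, 0.1, -9.3, 0.1, 0, -6.2, 0.1, 0 ]
end [529.8 163.8 150. ]
```

Emit:
apply_moves:
  series: [-13.3,0,0,0,0,0,-13.4,0,0,0,0,0,-13.3,0,0.1,0,0,0,-9.4,0.1,-0.1,-6.2,0,0,-9.3,0.1,-0.1,-6.2,0,0,-9.4,0.1,0,-6.1,0,0,-9.4,0.2,-0.1,-6.2,0,0,-9.3,0.1,0,-6.2,0.1,0,0,0,0,0,0,0,0,0,0,0,0,0]

```text
clock: 45.48
position: [529.8, 164.0, 150.2]
tcp_rot: [0.332, 0.624, -0.333, 0.624]
contact_force: [-0.0, 0.0, -1.1]
gripper_width: 71.8
```

```bash
python3 s9.py w16
```

```text
t 45.48 p [529.8 164.  150.2] w 71.8 F [-0.   0.  -1.1]
q [-0.907  0.435  0.638  1.955 -0.339  0.859  0.503]
x [-0.001  0.001 -1.   ] y [ 0.83   0.558 -0.001] z [ 0.558 -0.83  -0.001]
jaw yaw 33.89714550181853
244 186
```

View pics/w16c.png

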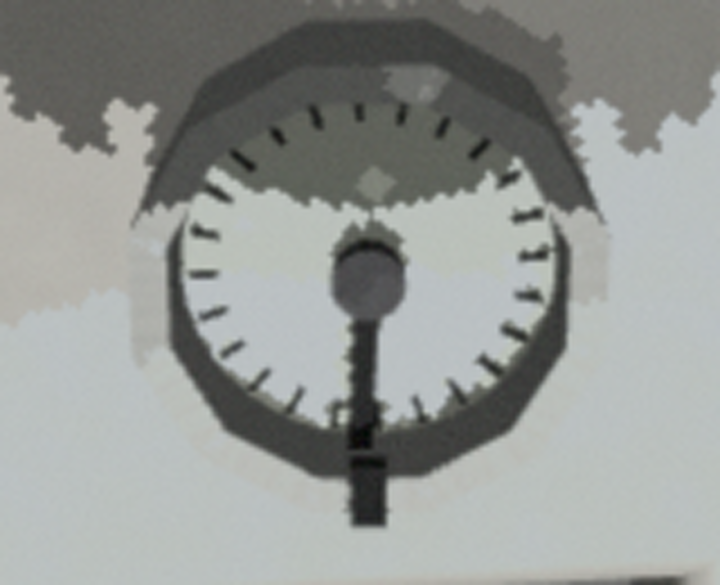

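The pointer (tip at about (361,440)) and the mark (centre (368,490)) are nearly in line. Measuring to sub-pixel.

```bash
cat > fine.py <<'E'
from s8 import *
import sys
n=sys.argv[1];c=np.load(n+".npz");g=cv2.cvtColor(cv2.imread(f"pics/{n}.png"),cv2.COLOR_BGR2GRAY).astype(float)
lo,hi=int(sys.argv[2]),int(sys.argv[3]);r0,r1=int(sys.argv[4]),int(sys.argv[5])
for r_ in range(r0,r1):
    row=g[r_,lo:hi];m=row.min();b=np.median(np.r_[row[:3],row[-3:]]);w=np.clip((b+m)/2-row,0,None)
    if b-m>50: print(r_,"ctr",round((w*np.arange(lo,hi)).sum()/w.sum(),2),"n",(w>0).sum(),"min",m,"bg",b)
E
python3 fine.py w16 315 336 256 305
```

```text
256 ctr 325.13 n 7 min 80.0 bg 190.5
257 ctr 324.94 n 7 min 60.0 bg 190.5
258 ctr 324.63 n 6 min 44.0 bg 190.5
259 ctr 324.52 n 6 min 42.0 bg 191.0
260 ctr 324.81 n 6 min 43.0 bg 191.0
261 ctr 324.83 n 5 min 44.0 bg 190.5
262 ctr 324.69 n 6 min 45.0 bg 190.0
263 ctr 324.36 n 6 min 43.0 bg 190.5
264 ctr 324.27 n 6 min 43.0 bg 190.0
265 ctr 324.03 n 7 min 44.0 bg 191.0
266 ctr 324.23 n 6 min 42.0 bg 191.0
267 ctr 324.48 n 6 min 43.0 bg 190.5
268 ctr 324.29 n 6 min 38.0 bg 191.0
269 ctr 324.0 n 5 min 42.0 bg 191.0
270 ctr 324.01 n 5 min 42.0 bg 190.5
271 ctr 324.19 n 5 min 45.0 bg 191.0
272 ctr 324.16 n 5 min 43.0 bg 190.0
273 ctr 324.13 n 5 min 44.0 bg 190.5
274 ctr 324.02 n 5 min 43.0 bg 188.0
275 ctr 323.94 n 11 min 38.0 bg 186.0
276 ctr 323.86 n 11 min 39.0 bg 184.0
277 ctr 324.52 n 8 min 39.0 bg 186.0
278 ctr 324.53 n 8 min 32.0 bg 180.5
279 ctr 324.96 n 7 min 27.0 bg 133.0
280 ctr 324.54 n 9 min 19.0 bg 121.0
281 ctr 323.99 n 5 min 13.0 bg 85.5
282 ctr 323.82 n 5 min 7.0 bg 67.5
283 ctr 323.68 n 6 min 14.0 bg 64.5
284 ctr 323.76 n 5 min 8.0 bg 62.5
292 ctr 325.18 n 9 min 35.0 bg 150.0
293 ctr 325.3 n 9 min 38.0 bg 184.0
294 ctr 325.49 n 8 min 36.0 bg 186.5
295 ctr 325.46 n 8 min 40.0 bg 186.5
296 ctr 325.46 n 8 min 38.0 bg 186.5
297 ctr 325.33 n 8 min 37.0 bg 187.0
298 ctr 325.39 n 8 min 36.0 bg 187.5
299 ctr 325.52 n 8 min 34.0 bg 187.5
300 ctr 325.56 n 8 min 38.0 bg 190.5
301 ctr 325.52 n 8 min 37.0 bg 190.0
302 ctr 325.57 n 8 min 69.0 bg 190.5
```

The mark is about 2.2° short of the pointer. I'll re-grip at jaw yaw 3° (same flats) and nudge 2.3° clockwise.

```bash
python3 - <<'E'
from s8 import *
C=np.array([530.2,164.9])
plan([((*C,110),downR(3.1),5),((*C,64),downR(3.1),4)])
E
```

```text
9 rows
[ 8, 0.2, -0.1, 6.2, 0, 0, 8, 0.2, -0.1, 6.1, 0, 0, 8, 0.2, -0.1, 6.2, 0, 0.1, 7.9, 0.2, -0.1, 6.2, 0, 0, 8, 0.1, -0.2, 6.1, 0, 0, 11.5, 0, 0, 0, 0, 0, 11.5, 0, 0, 0, 0, 0, 11.5, 0, 0, 0, 0, 0, 11.5, 0, 0, 0, 0, 0 ]
end [530.2 164.9  64. ]
```

Emit:
apply_moves:
  series: [8,0.2,-0.1,6.2,0,0,8,0.2,-0.1,6.1,0,0,8,0.2,-0.1,6.2,0,0,7.9,0.2,-0.1,6.2,0,0,8,0.1,-0.2,6.1,0,0,11.5,0,0,0,0,0,11.5,0,0,0,0,0,11.5,0,0,0,0,0,11.5,0,0,0,0,0,0,0,0,0,0,0,0,0,0,0,0,0]

```text
clock: 46.9
position: [530.6, 164.8, 64.3]
tcp_rot: [0.486, 0.514, -0.486, 0.513]
contact_force: [0.4, -1.1, 0.6]
gripper_width: 71.8
```

```bash
python3 s9.py w17
```

```text
t 46.9 p [530.6 164.8  64.3] w 71.8 F [ 0.4 -1.1  0.6]
q [-0.916  0.599  0.669  2.007 -0.557  0.724  0.155]
x [-0.001  0.    -1.   ] y [ 0.998  0.056 -0.001] z [ 0.056 -0.998 -0.   ]
jaw yaw 3.208602981806566
240 273
```

Emit:
apply_moves:
  series: [0,0,0,0,0,0,0,0,0,0,0,0,0,0,0,0,0,0,0,0,0,0,0,0]
  jaw: -1
  force: 40

```text
clock: 47.45
position: [530.2, 165.0, 65.0]
tcp_rot: [0.486, 0.515, -0.486, 0.513]
contact_force: [-4.1, -0.5, 7.0]
gripper_width: 60.7
```

Emit:
apply_moves:
  series: [0,0,0,1.2,0,0,0,0,0,1.1,0,0,0,0,0,0,0,0,0,0,0,0,0,0]

```text
clock: 47.95
position: [530.2, 165.0, 65.0]
tcp_rot: [0.496, 0.505, -0.496, 0.503]
contact_force: [-3.2, -0.7, 7.1]
gripper_width: 61.3
```

```bash
python3 s9.py w18
```

```text
t 47.95 p [530.2 165.   65. ] w 61.3 F [-3.2 -0.7  7.1]
q [-0.924  0.601  0.68   2.008 -0.566  0.729  0.124]
x [-0.002  0.001 -1.   ] y [ 1.     0.016 -0.002] z [ 0.016 -1.    -0.001]
jaw yaw 0.9036165135603551
241 273
```

View pics/w18.png

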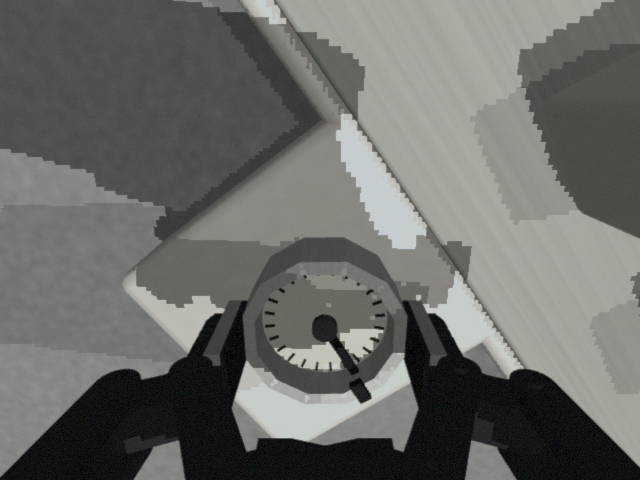

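The mark now lies on the pointer's line, around (350,370) to (365,395). Releasing and checking from the in-plane view.

Emit:
apply_moves:
  series: [0,0,0,0,0,0,0,0,0,0,0,0,0,0,0,0,0,0,0,0,0,0,0,0]
  jaw: 0.68

```text
clock: 48.5
position: [530.4, 164.9, 64.2]
tcp_rot: [0.496, 0.504, -0.496, 0.504]
contact_force: [-0.2, 0.7, -0.0]
gripper_width: 71.8
```

```bash
python3 - <<'E'
from s8 import *
s=st();C=np.array([530.2,164.9]);plan([(s["position"]+[0,0,40],None,3),((*C,150),downR(32),5)])
E
```

```text
t 48.5 p [530.4 164.9  64.2] w 71.8 F [-0.2  0.7 -0. ]
q [-0.924  0.602  0.679  2.008 -0.567  0.727  0.124]
x [-0.001  0.    -1.   ] y [ 1.     0.016 -0.001] z [ 0.016 -1.    -0.   ]
8 rows
[ -13.3, 0, 0, 0, 0, 0, -13.4, 0, 0, 0, 0, 0, -13.3, 0, 0, 0, 0, 0, -9.2, -0.1, 0, -6.2, 0, 0, -9.1, 0, 0, -6.2, 0, 0, -9.2, -0.1, 0, -6.3, 0, 0, -9.2, -0.1, 0, -6.2, 0, 0, -9.1, 0, -0.1, -6.2, 0, 0 ]
end [530.2 164.9 150. ]
```

Emit:
apply_moves:
  series: [-13.3,0,0,0,0,0,-13.4,0,0,0,0,0,-13.3,0,0,0,0,0,-9.2,-0.1,0,-6.2,0,0,-9.1,0,0,-6.2,0,0,-9.2,-0.1,0,-6.3,0,0,-9.2,-0.1,0,-6.2,0,0,-9.1,0,-0.1,-6.2,0,0,0,0,0,0,0,0,0,0,0,0,0,0]

```text
clock: 49.75
position: [530.1, 164.9, 150.1]
tcp_rot: [0.343, 0.619, -0.343, 0.618]
contact_force: [-0.8, -0.1, -0.1]
gripper_width: 71.8
```

```bash
python3 s9.py w19; python3 fine.py w19 315 336 256 306 | awk '{print $1,$3,$5}' | paste -sd' '
```

```text
t 49.75 p [530.1 164.9 150.1] w 71.8 F [-0.8 -0.1 -0.1]
q [-0.914  0.438  0.645  1.954 -0.345  0.86   0.472]
x [-0.001  0.001 -1.   ] y [ 0.849  0.528 -0.001] z [ 0.528 -0.849 -0.001]
jaw yaw 31.89749681116332
242 187
256 324.22 11 257 324.29 7 258 324.02 7 259 323.72 6 260 323.68 6 261 323.99 5 262 324.03 5 263 324.01 5 264 323.87 6 265 323.74 6 266 323.55 6 267 323.63 6 268 323.98 5 269 323.9 5 270 323.86 6 271 323.91 5 272 323.9 5 273 323.89 5 274 323.85 5 275 323.91 6 276 323.79 10 277 323.02 10 278 323.0 11 279 323.82 10 280 323.61 10 281 324.11 10 282 324.0 5 283 323.92 5 284 323.86 5 285 323.52 5 289 323.88 8 293 323.87 9 294 323.86 8 295 323.82 8 296 323.79 8 297 323.81 8 298 323.99 8 299 324.07 9 300 323.96 8 301 324.03 7 302 323.98 7 303 323.98 8
```

View pics/w19c.png

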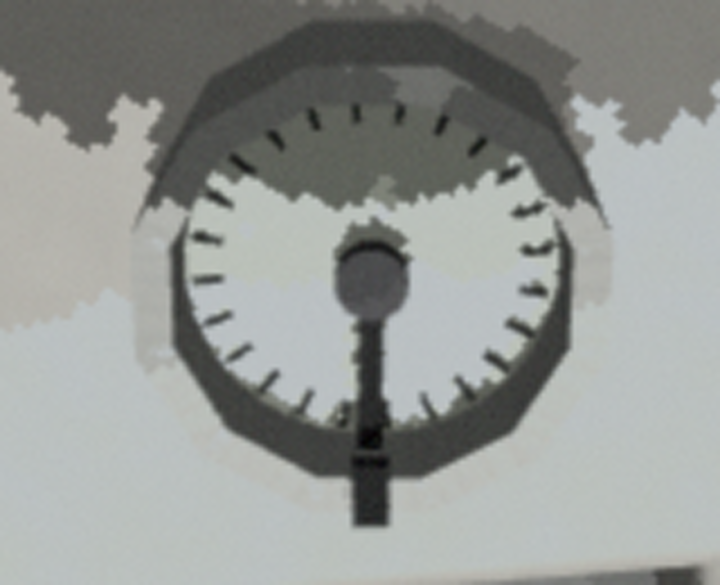

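The pointer (x about 323.9 px) and the mark (x about 323.9 px) are now in line. I'll back off and make a final check.

Emit:
apply_moves:
  series: [-30,0,0,0,0,0,-40,0,0,0,0,0,-40,0,-20,0,0,0,-20,0,-30,0,0,0,0,0,0,0,0,0,0,0,0,0,0,0,0,0,0,0,0,0,0,0,0,0,0,0,0,0,0,0,0,0,0,0,0,0,0,0]

```text
clock: 51.05
position: [503.9, 207.1, 279.9]
tcp_rot: [0.343, 0.619, -0.343, 0.618]
contact_force: [-0.0, 0.0, 0.2]
gripper_width: 71.8
```

```bash
python3 - <<'E'
from h import *
st()
a=viewer.capture("scene")[:,:,::-1];b=viewer.capture("wrist")[:,:,::-1]
cv2.imwrite("pics/f1.png",a);cv2.imwrite("pics/f2.png",b);cv2.imwrite("pics/f3.png",viewer.capture("top")[:,:,::-1])
E
```

```text
t 51.05 p [503.9 207.1 279.9] w 71.8 F [-0.   0.   0.2]
q [-1.097  0.254  0.721  1.846 -0.186  1.112  0.249]
x [-0.001  0.    -1.   ] y [ 0.848  0.53  -0.001] z [ 0.53  -0.848 -0.001]
```

View pics/f1.png

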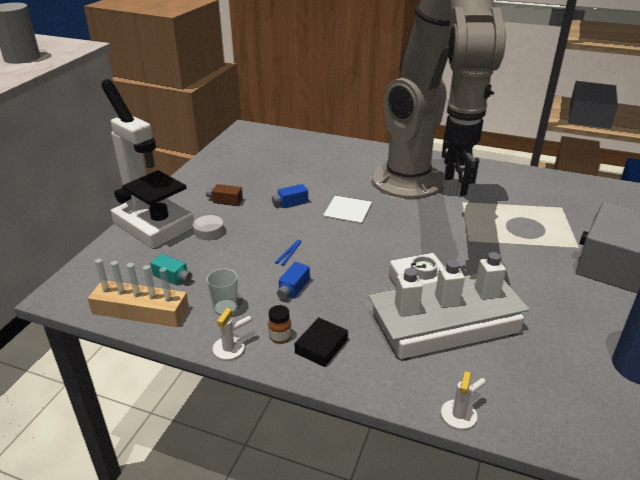

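View pics/f2.png

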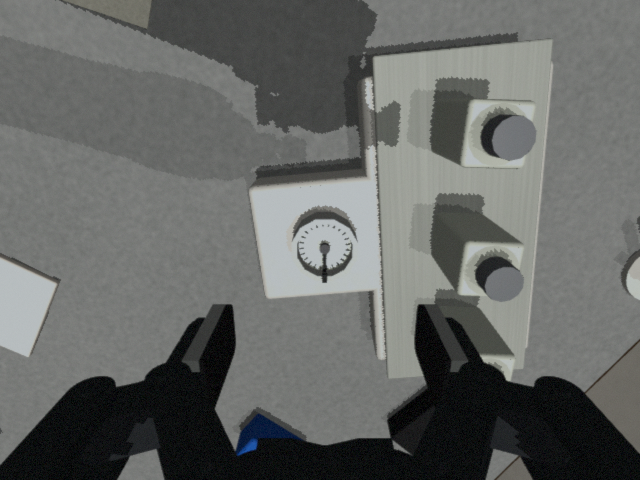

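View pics/f3.png

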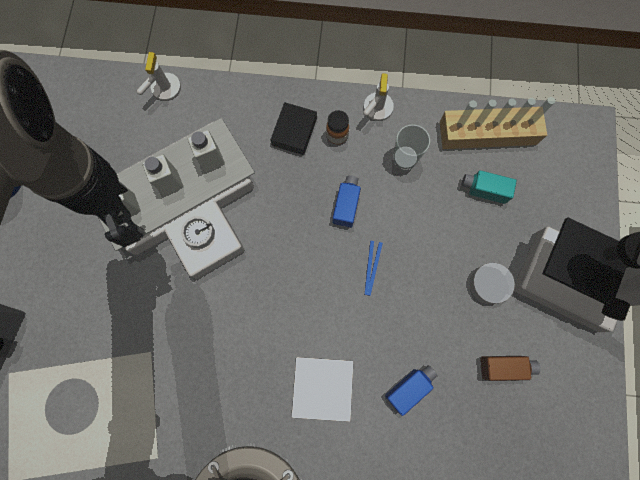

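The scene view shows all three bottles standing on the pan at (408,292), (451,285) and (490,277). The mark lies in line with the pointer, and the bystanders look where they were at the start.

```bash
python3 -c "
from workcell import r
print(r.close_job())"
```

```text
the job is handed in; nothing more can be done
None
```

All three white bottles (only three were there) are standing upright on the pan, and the scale's zero mark is in line with the pointer. I turned the ring only after all of them were on the pan. The job was handed in at about 51 s of the 210 s allowed.

- **Ring:** I turned it about 128° clockwise in two grasps. The first left it about 2° short, so I gripped again and nudged it 2.3°.
- **Alignment check:** in a view straight along the pointer, the pointer tip and zero mark lined up to within about 0.2 px, roughly 0.3°. The first readings of how far to turn disagreed (119° to 129°), because the mark's height shifted it in slanted views, so I relied on this last view.
- **Final pictures:** the bottles are standing, the gripper is open and clear of everything, and the other things look where they were at the start. I judged those by eye and did not measure them.
- **Along the way:** one bottle was knocked aside while I was placing the first. I found it again and picked it up from its new spot. I saw no sign of the grip slackening. No check failed at the end.

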